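Hang the rib shelf on its screw in the pottery

ROBOT

A 6-joint arm with a two-finger parallel gripper is mounted at the origin on the work surface. World frame = base frame: x ahead of the robot, y to its left, z up, the work surface at z = 0. Lengths are in m, angles in rad, forces in N, time in s.
With the tool pointing down it reaches from about 0.225 to 0.875 m from the base axis. Payload 3.4 kg.
Tool frame: the origin (TCP) lies between the finger pads; the fingertips stand 25 mm ahead of it and the grasp point (between the pads) lies 6 mm ahead of it (manip.tips_ahead is the distance from the TCP to the fingertips, in m); z points along the fingers, x is the direction in which the jaws open and shut, and the axes are right-handed (so a half turn about z gives the same grasp; the last joint's range is limited). The gripper opens to 85 mm and grips with 20 to 120 N. Pads are 22 mm wide; open, the fingers measure 114 mm over their backs; the gripper's body (76 mm by 85 mm) begins 54 mm behind the grasp point. The pads swing forward as they close: fully open they stand 13 mm farther back than shut.
Start: joints at [1.126, 0.276, 1.505, -0, 1.361, -0.121], TCP at [0.183, 0.545, 0.256] pointing down, gripper open.
Joint ranges: [-2.89, 2.89], [-0.75, 2.08], [0.22, 2.7], [-1.18, 4.32], [0.11, 2.71], [-2.7, 2.7]. Speed limits (rad/s): [2.57, 2.57, 3.14, 3.14, 3.14, 3.14].

INTERFACE

Orientations are given as a unit quaternion [w, x, y, z].
In Python, from rig import manip gives the robot as it stands. The module is installed in compiled form; this text tells all that it offers.
- The arm moves only by the tool send_rows, never from a script. Its argument "plan" is a list of rows, each an object with "linear": the shift along the tool's x, y, z in m, a list of three; "delta_rot": the turn, a rotation vector about the tool's x, y, z in degrees, a list of three; "fingers": the finger opening in m, from 0 to 0.0854. A call has 1 to 12 rows; each row shifts and turns the pose as measured when the row begins, along the tool's axes as they then stand; what a row does not reach is not made up. A row lasts 1/12 s, in which the tool goes at most 41.7 mm and 7.16 degrees, less where a joint would pass 70% of its speed; a pose out of reach is approached as far as the arm can. A call with a gripper value outside its range is refused whole. The fingers move at their own pace and stop on an object; "force" is the grip in N (left out, the last holds). Time passes only in rows, so rows that do not move let the fingers close. It gives the time, the measured TCP pose, the force and the opening at its end, in the units of the state.
- manip.get_state(): the state, without advancing time (a new reading comes with each control period).
- manip.get_image(name): name is "scene" or "top" or "wrist"; returns the picture (400x640x3 uint8, red, green, blue); there is no depth.
- manip.camera_info(name): a dict with "K" (3x3 intrinsics, pixels), "rvec" (rotation vector, rad) and "tvec" (3), from world to camera coordinates, as OpenCV has them. Camera axes: x right, y down, z forward; pixel columns grow to the right and rows downward; lengths in m; the calibration is good to about 2 mm. A picture is of the moment at which its call begins: read the wrist's pose just before it. camera_info takes no time and is no camera call; for the wrist camera it gives the pose at the moment of the call.
- manip.sign_off(): hands the job in, once; it reports no verdict.
Trained networks look in the newest picture that a camera, given by its name, has taken for a name from the list of things; names that differ only in an ending like _2 or _b are one class to them, and where a whole thing is asked for, a point or a joint stands for the part that bears it (a point fixed in the world has none). Each returns a list of dicts, best first, with "p" (0 to 1); they miss things now and then, are a little off and sometimes report something else, mostly with a low value. They report only what shows in the picture. A call takes as long as a camera call. They do not tell look-alikes from the thing itself.
- manip.find_in(thing, camera): "extent" ([left, top, right, bottom] in pixels, round what is visible of it).
- manip.masks_of(thing, camera): "pixels" (400x640 bool, what is visible of it) and "extent" ([left, top, right, bottom] in pixels, round what is visible of it).
The state is a dict: "clock": time; "qpos": joint angles; "qd": joint speeds; "effort": joint torques, N m; "position": TCP position; "ee_rot": TCP orientation; "contact_force": force on the tool from outside, world axes, zero at the start; "moment": the same for the moment, N m; "width": finger opening in m.
Only numpy, scipy, OpenCV 4.12 (cv2) and the standard library are available. Lean on these libraries where they do the work, as an engineer would, in place of code of your own. Each camera call takes 0.05 s, during which the arm holds its last target. There are 200 camera calls.

TASK

Hang the little plywood rib shelf on the tool board. First lean it on the sloping rest and let go of it there, so that you can take it afresh by its top edge; then pass the wide hole of its keyhole over the screw head, ledge to the front, and let it down until the screw sits at the end of the narrow slot and the shelf hangs upright and still with nothing holding it. Leave the cup, jar, vase and bowl where they stand.

Things in the scene. Friction and masses are not known exactly. Their poses are not given: they have to be found in the camera images.
- rib_shelf: Loose plywood plate 180 (own x) x 110 (y) x 10 mm (z), 0.26 kg give or take. Origin: centre of its back face. +x to its top edge (x=+90), +z out of its front. Starts flat on the bench, front up. Keyhole through it on y=0: hole 28 mm across at x=+5, from it towards the top a slot 11 mm wide ending at x=+36.5. Above x=+40 it is plain and can be pinched through its thickness.
- hole (a point): Centre of the wide hole, mid-thickness (rib_shelf frame x=+5, y=0, z=5 mm); same axes as rib_shelf.
- slot_end (a point): Where the screw's axis lies when the shelf hangs on it (rib_shelf frame x=+33, y=0, z=5 mm), 28 mm above the hole; same axes as rib_shelf.
- ledge (a point): Centre of the ledge, a wooden bar fixed across the shelf's front (rib_shelf frame x=-30, y=0, z=26 mm; same axes): 16 mm thick along x, 104 mm long along y, standing 32 mm out of the front face (z 10 to 42).
- board: Fixed dark upright board, 230 wide (y) x 198 high x 18 mm thick. Origin at bench level under the middle of its face; +x points out of the face (away from the robot, give or take the yaw), z up. At y=+-85, z=170 mm a peg 12 mm thick stands 45 mm out, with a thin rib hung on it. The hung shelf's top reaches 39 mm above the board's top edge: room for a finger behind.
- screw (a point): On the screw's axis, 8 mm out of the board's face, 180 mm above the bench (board frame x=8, y=0, z=180; same axes). Steel. Shank 7 mm thick, 15.5 mm free between face and head; head 20 mm across, 5 mm thick, its front 20.5 mm from the face.
- rest: Fixed light wooden sloping rest like a book stand, foot 150 (x) x 100 mm (y). Its slope, 115 long and 100 mm wide, faces own +x (about to the robot's left) and up at 45 degrees, rising towards own -x; along its lower end a lip stands 14 mm out of the slope. Origin at bench level, z up. A shelf laid on it, bottom edge against the lip, overhangs the upper end by 65 mm.
- rest_corner (a point): Middle of the corner line where slope and lip meet (rest frame x=45, y=0, z=35 mm); same axes as rest.
- cup: Bystander: loose white cup, 76 mm across, 75 high. Origin: centre of its underside.
- glaze_jar: Bystander: loose round brown jar with white cap, 72 mm across, 100 high. Origin: centre of its underside.
- vase: Bystander: loose dark vase, 80 mm across, 120 high. Origin: centre of its underside.
- bowl: Bystander: loose blue bowl, 110 mm across, 50 high. Origin: centre of its underside.
Things that resemble listed ones, but are neither listed nor needed, are in the scene too. Several things look just like the rest: the one meant starts nearest to the robot's base.

How it is judged:
On the way:
1. the shelf leans on the sloping rest, slanting, and is let go (contact force between rib_shelf and rest above 0.4 N and contact force between the fingers and rib_shelf below 0.1 N and angle between rib_shelf's own x axis and vertical between 0.4 and 1.2 rad), for 0.2 s.
At the end, for the whole second after the job is handed in: The shelf hangs at rest on the screw: the slot's end within 8 mm of the screw's shank, top edge up and within 8 degrees of upright, its back within 8 degrees of flat to the board, the ledge to the front, and it is let go (distance between slot_end and screw below 0.008 m and angle between rib_shelf's own x axis and vertical below 0.14 rad and angle between the z axis of rib_shelf and the x axis of board, either way round below 0.14 rad and x of ledge in the frame of board above 0.02 m and linear speed of rib_shelf below 0.02 m/s and angular speed of rib_shelf below 0.1 rad/s); the robot touches nothing.
It fails at once if a cup, jar, vase or bowl is pushed more than 25 mm or knocked over (distance of any of cup, glaze_jar, vase, bowl from where it was at the start of the episode above 0.025 m or angle between any of cup, glaze_jar, vase, bowl's own z axis and vertical above 0.5 rad).
It also fails if it takes over 70 s, if anything falls off the work surface, if the arm or the gripper's body presses on something with over 40 N, if the wrist force passes 120 N, or if a joint passes its speed limit or range.

## Working session

There is one attempt and no reset: what is moved stays moved. The work goes in short steps, Python scripts to look and compute and a tool call to move; the robot and the scene stay as the last step left them, time stands still between calls to the robot, and variables do not carry over. Pictures are saved under pics/ and viewed, about 8 in all and at most 12, crops included, and the job is handed in when it is done.

Besides the shell and the picture viewer there is one more tool, called as name(argument=value, ...), one argument or row to a line, values as JSON. send_rows: Moves the arm, as the interface text tells. Its arguments: {"type":"object","properties":{"plan":{"type":"array","items":{"type":"object","properties":{"linear":{"type":"array","items":{"type":"number"}},"delta_rot":{"type":"array","items":{"type":"number"}},"fingers":{"type":"number"}}}},"force":{"type":"number"}},"required":["plan"]}

```bash
mkdir -p pics
cat > h.py <<'E'
import numpy as np, cv2
from rig import manip
from scipy.spatial.transform import Rotation as R
def cam(n):
    c=manip.camera_info(n); return np.array(c["K"],float),np.array(c["rvec"],float),np.array(c["tvec"],float)
def ray(n,uv,c=None):
    K,r,t=c or cam(n); Rm=cv2.Rodrigues(r)[0]
    d=Rm.T@np.linalg.inv(K)@np.array([uv[0],uv[1],1.]); return -Rm.T@t.ravel(), d
def onz(n,uv,z,c=None):
    o,d=ray(n,uv,c); return o+d*(z-o[2])/d[2]
def proj(n,P,c=None):
    K,r,t=c or cam(n); return cv2.projectPoints(np.atleast_2d(P).astype(float),r,t,K,None)[0][:,0]
def save(n,f,crop=None,s=1):
    im=manip.get_image(n); b=im[...,::-1]
    if crop: b=b[crop[1]:crop[3],crop[0]:crop[2]]
    cv2.imwrite('pics/'+f,cv2.resize(b,None,fx=s,fy=s)); return im
E
python3 - <<'E'
from h import *
for n in("scene","top","wrist"): 
    c=manip.camera_info(n); Rm=cv2.Rodrigues(np.array(c["rvec"]))[0]
    print(n,np.round(-Rm.T@np.array(c["tvec"]).ravel(),3),np.round(Rm[2],2),np.array(c["K"])[0,0])
a=save("scene","s0.png",None,1.25);b=save("top","t0.png",None,1.25)
for n in("scene","top"):
  for t in("rib_shelf","board","rest","screw","cup","glaze_jar","vase","bowl"):
    print(n,t,[(round(d["p"],2),np.round(d["extent"]).tolist()) for d in manip.find_in(t,n)])
E
```

```text
scene [1.181 0.335 1.034] [-0.54 -0.21 -0.81] 428.9814327229841
top [0.392 0.085 1.165] [ 0.19 -0.   -0.98] 366.4012163176933
wrist [0.11  0.568 0.373] [ 0.28 -0.09 -0.96] 320.5757336454629
scene rib_shelf [(0.85, [242.0, 184.0, 307.0, 246.0])]
scene board [(0.59, [174.0, 89.0, 264.0, 170.0])]
scene rest [(0.82, [447.0, 204.0, 506.0, 268.0]), (0.61, [353.0, 169.0, 415.0, 230.0])]
scene screw [(0.91, [173.0, 93.0, 264.0, 171.0]), (0.71, [230.0, 254.0, 274.0, 295.0])]
scene cup []
scene glaze_jar [(0.73, [170.0, 178.0, 201.0, 215.0])]
scene vase [(0.65, [304.0, 136.0, 328.0, 170.0])]
scene bowl [(0.64, [231.0, 255.0, 274.0, 294.0])]
top rib_shelf [(0.84, [330.0, 172.0, 372.0, 235.0])]
top board [(0.86, [404.0, 213.0, 507.0, 283.0])]
top rest [(0.8, [241.0, 230.0, 293.0, 268.0]), (0.58, [156.0, 224.0, 204.0, 260.0])]
top screw [(0.82, [400.0, 210.0, 505.0, 280.0])]
top cup [(0.94, [242.0, 159.0, 269.0, 187.0])]
top glaze_jar [(0.65, [417.0, 161.0, 444.0, 188.0])]
top vase [(0.93, [333.0, 256.0, 359.0, 283.0]), (0.45, [333.0, 174.0, 372.0, 233.0])]
top bowl [(0.89, [322.0, 120.0, 357.0, 151.0])]
```

View pics/s0.png

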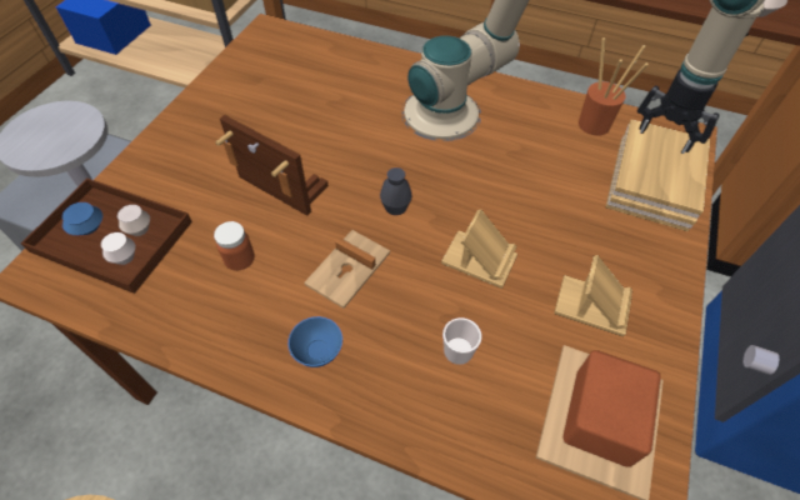

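View pics/t0.png

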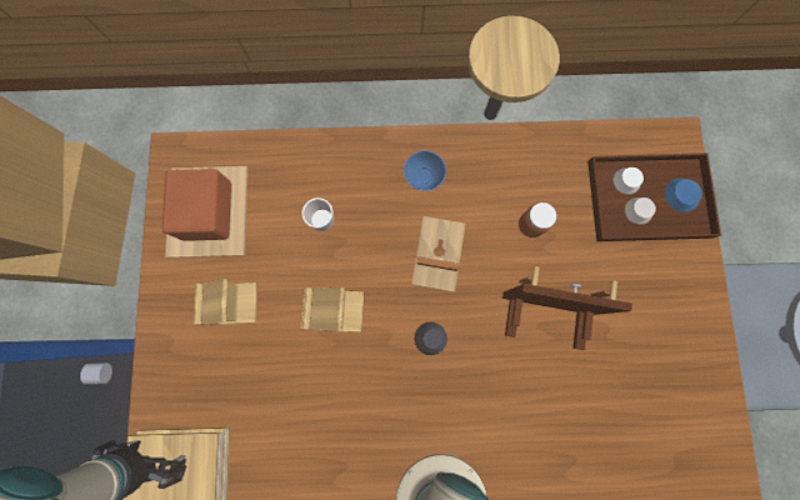

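Scene and top views agree. The shelf is at view (440,252) with its keyhole towards +x, and the board is at (567,297), facing +x. Rest candidates are A at top pixel (267,248) and B at (180,242). A should be nearer the base, so it fits; I'll confirm that in numbers and in a crop.

Run:
```python
from h import *
s=manip.get_state(); print(s["position"],s["ee_rot"],s["qpos"]); print(np.round(R.from_quat(np.roll(s["ee_rot"],-1)).as_matrix(),3))
for nm,uv,z in [("A",(267,249),.03),("B",(180,242),.03),("shelf",(351,203),.01),("vase",(346,269),.1),("jar",(430,174),.1),("cup",(255,173),.07),("bowl",(340,136),.05)]: print(nm,onz("top",uv,z).round(3))
im=save("top","t1.png",(225,160,525,290),2.6)
im=manip.get_image("top")
for t in("rib_shelf","rest","board"):
  for m in manip.masks_of(t,"top"):
    q=m["pixels"].astype(np.uint8); r=cv2.minAreaRect(cv2.findNonZero(q)); b=cv2.boxPoints(r)
    print(t,round(m["p"],2),b.round(1).tolist()); print(np.array([onz("top",p,.01 if t!="board" else .198)[:2] for p in b]).round(3).tolist())
```

```text
[0.18297691 0.54515687 0.25635052] [-4.61551698e-05  8.11855395e-01  5.83858554e-01  6.41775185e-05] [ 1.12597796e+00  2.75875403e-01  1.50487880e+00  1.95093054e-05
  1.36068150e+00 -1.20972862e-01]
[[ 0.318  0.948  0.   ]
 [ 0.948 -0.318  0.   ]
 [ 0.    -0.    -1.   ]]
A [0.45  0.246 0.03 ]
B [0.479 0.515 0.03 ]
shelf [ 0.588 -0.02   0.01 ]
vase [0.383 0.011 0.1  ]
jar [ 0.654 -0.252  0.1  ]
cup [0.681 0.277 0.07 ]
bowl [0.8   0.009 0.05 ]
rib_shelf 0.68 [[329.5, 227.10000610351562], [338.6000061035156, 172.39999389648438], [372.6000061035156, 178.10000610351562], [363.5, 232.8000030517578]]
[[0.513, 0.052], [0.69, 0.016], [0.668, -0.094], [0.492, -0.055]]
rest 0.89 [[241.0, 229.0], [290.0, 229.0], [290.0, 264.0], [241.0, 264.0]]
[[0.516, 0.331], [0.511, 0.176], [0.402, 0.178], [0.407, 0.33]]
rest 0.85 [[155.0, 223.0], [205.0, 223.0], [205.0, 259.0], [155.0, 259.0]]
[[0.543, 0.605], [0.538, 0.446], [0.425, 0.442], [0.43, 0.598]]
rest 0.22 [[327.8999938964844, 227.3000030517578], [337.1000061035156, 172.1999969482422], [373.6000061035156, 178.3000030517578], [364.3999938964844, 233.39999389648438]]
[[0.513, 0.057], [0.691, 0.02], [0.667, -0.097], [0.49, -0.058]]
board 0.56 [[396.3999938964844, 266.0], [407.0, 208.89999389648438], [508.70001220703125, 227.8000030517578], [498.20001220703125, 284.8999938964844]]
[[0.387, -0.113], [0.536, -0.151], [0.478, -0.415], [0.333, -0.37]]
board 0.51 [[329.29998779296875, 227.39999389648438], [338.5, 171.8000030517578], [373.1000061035156, 177.5], [363.79998779296875, 233.10000610351562]]
[[0.493, 0.058], [0.644, 0.027], [0.625, -0.066], [0.475, -0.033]]
```

View pics/t1.png

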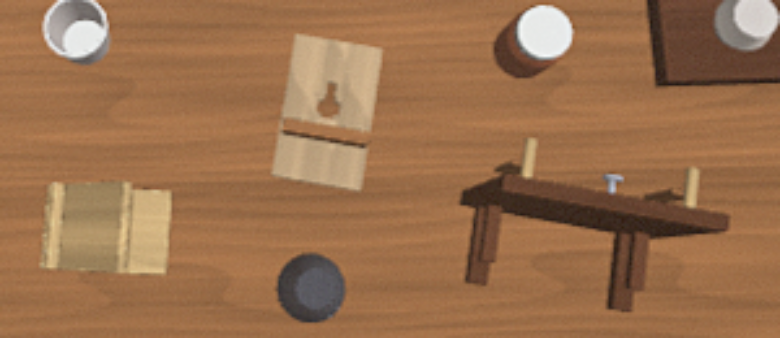

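The crop confirms that rest A, at top pixel (267,248), is the one meant: about 0.51 m from the base against 0.70 m for B. Its slope faces +y with the lip on the left. Next I'll check the wrist reachability for the tilted poses.

Run:
```python
from h import *
from scipy.optimize import least_squares
E=lambda a,t:R.from_euler(a,t)
def fk(q,s): return E('z',q[0])*E('y',q[1])*E('z',s*q[2])*E('y',q[3])*E('z',np.pi+q[4])
s2=.5**.5
T={"place":np.array([[0,-s2,s2],[-1,0,0],[0,-s2,-s2]]).T,
   "take+":np.array([[0,s2,s2],[1,0,0],[0,s2,-s2]]).T,"take-":np.array([[0,-s2,-s2],[-1,0,0],[0,s2,-s2]]).T}
for k,M in T.items():
  print(k,np.linalg.det(M))
  j1=.74 if k=="place" else .1
  for th in(1.5,1.8,2.1):
    # wrist ZYZ
    W=(E('y',-th)*E('z',-j1)*R.from_matrix(M)).as_matrix()
    j5=np.arccos(W[2,2]); a=np.arctan2(W[1,2],W[0,2]); g=np.arctan2(W[2,1],-W[2,0])
    print(th,"j4(+/-)",round(a,2),"j5",round(j5,2),"j6",round((g-np.pi+np.pi)%(2*np.pi)-np.pi,2))
st=[onz("top",(225+u/2.6,160+v/2.6),z).round(3).tolist() for u,v,z in[(508,177,.198),(728,214,.198),(613,178,.18),(50,183,.012),(172,190,.012),(165,274,.012),(41,268,.012)]]; print(st)
```

```text
place 1.0
1.5 j4(+/-) -0.66 j5 2.12 j6 2.09
1.8 j4(+/-) -0.58 j5 1.88 j6 2.29
2.1 j4(+/-) -0.55 j5 1.63 j6 2.45
take+ 1.0
1.5 j4(+/-) 0.78 j5 1.55 j6 -1.45
1.8 j4(+/-) 0.81 j5 1.34 j6 -1.67
2.1 j4(+/-) 0.89 j5 1.14 j6 -1.9
take- 1.0
1.5 j4(+/-) 0.78 j5 1.55 j6 1.69
1.8 j4(+/-) 0.81 j5 1.34 j6 1.48
2.1 j4(+/-) 0.89 j5 1.14 j6 1.24
[[0.484, -0.183, 0.198], [0.44, -0.401, 0.198], [0.481, -0.296, 0.18], [0.511, 0.321, 0.012], [0.498, 0.173, 0.012], [0.398, 0.183, 0.012], [0.41, 0.33, 0.012]]
```

send_rows(
  plan=[
    {"linear": [0, 0, 0], "delta_rot": [0, 0, 6.95], "fingers": 0.085},
    {"linear": [0, 0, 0], "delta_rot": [0, 0, 6.95], "fingers": 0.085},
    {"linear": [0, 0, 0], "delta_rot": [0, 0, 6.95], "fingers": 0.085},
    {"linear": [0, 0, 0], "delta_rot": [0, 0, 6.95], "fingers": 0.085},
    {"linear": [0, 0, 0], "delta_rot": [0, 0, 6.95], "fingers": 0.085},
    {"linear": [0, 0, 0], "delta_rot": [0, 0, 6.95], "fingers": 0.085},
    {"linear": [0, 0, 0], "delta_rot": [0, 0, 6.95], "fingers": 0.085},
    {"linear": [0, 0, 0], "delta_rot": [0, 0, 6.95], "fingers": 0.085},
    {"linear": [0, 0, 0], "delta_rot": [0, 0, 6.95], "fingers": 0.085},
    {"linear": [0, 0, 0], "delta_rot": [0, 0, 6.95], "fingers": 0.085},
    {"linear": [0, 0, 0], "delta_rot": [0, 0, 6.95], "fingers": 0.085},
    {"linear": [0, 0, 0], "delta_rot": [0, 0, 6.95], "fingers": 0.085},
  ],
)

```text
clock: 2.15
position: [0.183, 0.5451, 0.2563]
ee_rot: [-0.0, 0.992, -0.127, 0.0]
contact_force: [0.1, -0.0, 0.5]
width: 0.0849
```

send_rows(
  plan=[
    {"linear": [0.028, 0.027, 0], "delta_rot": [0, 0, 0], "fingers": 0.06},
    {"linear": [0.028, 0.027, 0], "delta_rot": [0, 0, 0], "fingers": 0.06},
    {"linear": [0.028, 0.027, 0], "delta_rot": [0, 0, 0], "fingers": 0.06},
    {"linear": [0.028, 0.027, 0], "delta_rot": [0, 0, 0], "fingers": 0.06},
    {"linear": [0.028, 0.027, 0], "delta_rot": [0, 0, 0], "fingers": 0.06},
    {"linear": [0.028, 0.027, 0], "delta_rot": [0, 0, 0], "fingers": 0.06},
    {"linear": [0.028, 0.027, 0], "delta_rot": [0, 0, 0], "fingers": 0.06},
    {"linear": [0.028, 0.027, 0], "delta_rot": [0, 0, 0], "fingers": 0.06},
    {"linear": [0.028, 0.027, 0], "delta_rot": [0, 0, 0], "fingers": 0.06},
    {"linear": [0.028, 0.027, 0], "delta_rot": [0, 0, 0], "fingers": 0.06},
    {"linear": [0.028, 0.027, 0], "delta_rot": [0, 0, 0], "fingers": 0.06},
    {"linear": [0.028, 0.027, 0], "delta_rot": [0, 0, 0], "fingers": 0.06},
  ],
)

```text
clock: 3.15
position: [0.4324, 0.1384, 0.2552]
ee_rot: [-0.005, 0.993, -0.121, 0.002]
contact_force: [0.6, 0.8, -0.3]
width: 0.0598
```

Run:
```python
from h import *
c=cam("wrist"); np.savez("restcam.npz",K=c[0],r=c[1],t=c[2]); im=save("wrist","w1.png"); np.save("restim.npy",im)
# overlay of estimated rest
th=np.deg2rad(85);o=np.array([.454,.252,0]);ex=np.array([np.cos(th),np.sin(th),0]);ey=np.array([-ex[1],ex[0],0])
def P(x,y,z): return o+ex*x+ey*y+np.array([0,0,z])
pts=[[P(sx*.075,sy*.05,.0) for sx,sy in((1,1),(-1,1),(-1,-1),(1,-1))],[P(.045,.05,.035),P(-.0363,.05,.1163),P(-.0363,-.05,.1163),P(.045,-.05,.035)]]
b=im[...,::-1].copy()
for p,col in zip(pts,((0,0,255),(255,0,0))): cv2.polylines(b,[proj("wrist",p,c).round().astype(int)],True,col,1)
cv2.imwrite("pics/w1.png",cv2.resize(b,None,fx=1.25,fy=1.25))
```

```text
(no output)
```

View pics/w1.png

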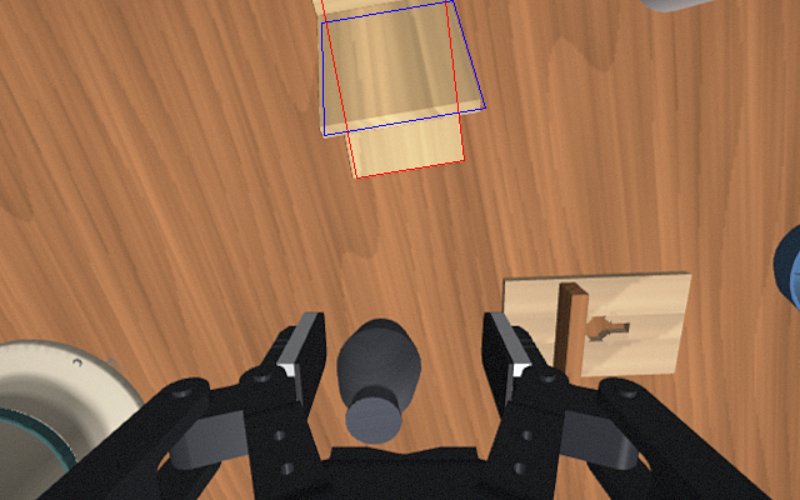

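send_rows(
  plan=[
    {"linear": [0.027, 0.021, 0], "delta_rot": [0, 0, 0], "fingers": 0.06},
    {"linear": [0.027, 0.021, 0], "delta_rot": [0, 0, 0], "fingers": 0.06},
    {"linear": [0.027, 0.021, 0], "delta_rot": [0, 0, 0], "fingers": 0.06},
    {"linear": [0.027, 0.021, 0], "delta_rot": [0, 0, 0], "fingers": 0.06},
    {"linear": [0.027, 0.021, 0], "delta_rot": [0, 0, 0], "fingers": 0.06},
    {"linear": [0.027, 0.021, 0], "delta_rot": [0, 0, -1], "fingers": 0.06},
    {"linear": [0, 0, 0], "delta_rot": [0, 0, -1], "fingers": 0.06},
  ],
)

```text
clock: 3.78
position: [0.5677, -0.0397, 0.2565]
ee_rot: [-0.001, 0.994, -0.109, 0.007]
contact_force: [0.3, 0.4, 0.5]
width: 0.0601
```

The wrist view shows rest A at the top (320–485, 0–178 in the view). My modelled foot and slope outlines lie on it to within about 3 mm. The shelf is on the right at (595,325), with its keyhole pointing to +x. Next I'll refine the shelf pose.

Run:
```python
from h import *
c=cam("wrist"); im=manip.get_image("wrist")
ms=manip.masks_of("rib_shelf","wrist"); print([(round(m["p"],2),m["extent"]) for m in ms])
yaw=np.arctan2(-.0375,.1765);o=np.array([.591,-.020,0]);ex=np.array([np.cos(yaw),np.sin(yaw),0]);ey=np.array([-ex[1],ex[0],0])
P=lambda x,y,z:(o+ex*x*1e-3+ey*y*1e-3+np.array([0,0,z*1e-3]))
b=im[...,::-1].copy()
for p in ([P(x,y,10) for x,y in((90,55),(90,-55),(-90,-55),(-90,55))],[P(x,y,42) for x,y in((-38,52),(-22,52),(-22,-52),(-38,-52))],[P(5+14*np.cos(a),14*np.sin(a),10) for a in np.linspace(0,6.28,20)]): cv2.polylines(b,[proj("wrist",p,c).round().astype(int)],True,(0,0,255),1)
cv2.imwrite("pics/w2.png",cv2.resize(b,None,fx=1.25,fy=1.25))
```

```text
[(0.86, [251.6, 98.7, 418.0, 202.5])]
```

View pics/w2.png

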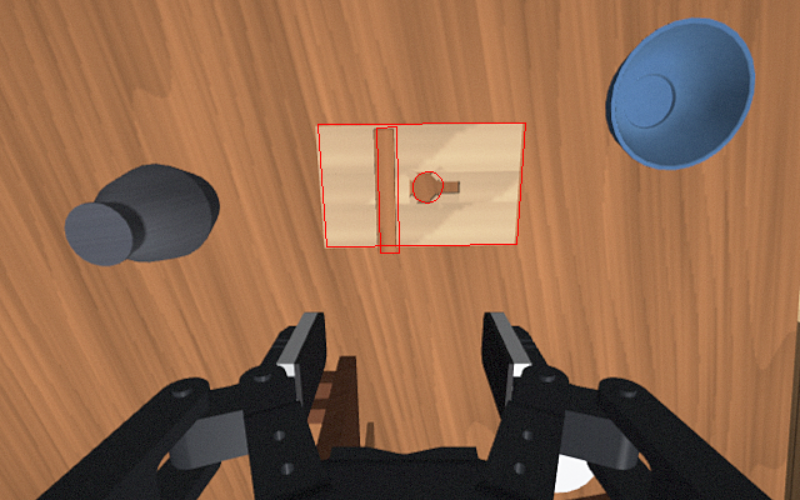

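send_rows(
  plan=[
    {"linear": [-0.006, -0.012, 0.03], "delta_rot": [0, 0, 0], "fingers": 0.05},
    {"linear": [-0.006, -0.012, 0.035], "delta_rot": [0, 0, 0], "fingers": 0.05},
    {"linear": [0, 0, 0.035], "delta_rot": [0, 0, 0], "fingers": 0.05},
    {"linear": [0, 0, 0.035], "delta_rot": [0, 0, 0], "fingers": 0.05},
    {"linear": [0, 0, 0.03], "delta_rot": [0, 0, 0], "fingers": 0.05},
    {"linear": [0, 0, 0.015], "delta_rot": [0, 0, 0], "fingers": 0.05},
    {"linear": [0, 0, 0], "delta_rot": [0, 0, 0], "fingers": 0.05},
  ],
)

```text
clock: 4.47
position: [0.5556, 0.0017, 0.0749]
ee_rot: [-0.005, 0.994, -0.108, 0.007]
contact_force: [-1.0, 0.2, -0.0]
width: 0.0505
```

```bash
cat >> h.py <<'E'
def togo(p,M=None):
    s=manip.get_state(); Q=R.from_quat(np.roll(s["ee_rot"],-1))
    print("pos",s["position"].round(4),"q",s["qpos"].round(2),"lin",Q.inv().apply(np.array(p)-s["position"]).round(4),end=" ")
    if M is not None: print("rot",(Q.inv()*R.from_matrix(M)).as_rotvec(degrees=True).round(2),end="")
    print()
def dn(yaw):
    a=np.deg2rad(yaw); x=np.array([np.cos(a),np.sin(a),0]); z=np.array([0,0,-1.]); return np.stack([x,np.cross(z,x),z],1)
E
python3 -c "
from h import *
togo((.5617,-.0138,.039),dn(-12))"
```

```text
pos [0.5556 0.0017 0.0749] q [-0.13  0.4   1.82  0.01  0.91  0.08] lin [0.0088 0.0142 0.0359] rot [-0.63 -0.76 -0.36]
```

send_rows(
  plan=[
    {"linear": [0.0045, 0.007, 0.004], "delta_rot": [-0.3, -0.4, -0.3], "fingers": 0.05},
    {"linear": [0.0045, 0.007, 0.004], "delta_rot": [-0.3, -0.4, 0], "fingers": 0.05},
    {"linear": [0, 0, 0], "delta_rot": [0, 0, 0], "fingers": 0.05},
    {"linear": [0, 0, 0.012], "delta_rot": [0, 0, 0], "fingers": 0.05},
    {"linear": [0, 0, 0.012], "delta_rot": [0, 0, 0], "fingers": 0.05},
    {"linear": [0, 0, 0], "delta_rot": [0, 0, 0], "fingers": 0.05},
    {"linear": [0, 0, 0], "delta_rot": [0, 0, 0], "fingers": 0.05},
  ],
)

```text
clock: 5.05
position: [0.5666, -0.014, 0.0495]
ee_rot: [0.0, 0.995, -0.104, 0.005]
contact_force: [0.0, -0.2, 0.7]
width: 0.0499
```

```bash
python3 -c "
from h import *
togo((.5617,-.0138,.039),dn(-12))"
```

```text
pos [ 0.5666 -0.014   0.0495] q [-0.15  0.45  1.81 -0.    0.87  0.06] lin [-0.0049  0.0008  0.0105] rot [-0.03 -0.63  0.06]
```

send_rows(
  plan=[
    {"linear": [-0.005, 0.001, 0.005], "delta_rot": [0, -0.6, 0], "fingers": 0.05},
    {"linear": [0, 0, 0.005], "delta_rot": [0, 0, 0], "fingers": 0.05},
    {"linear": [0, 0, 0], "delta_rot": [0, 0, 0], "fingers": 0.008},
    {"linear": [0, 0, 0], "delta_rot": [0, 0, 0], "fingers": 0.008},
    {"linear": [0, 0, 0], "delta_rot": [0, 0, 0], "fingers": 0.008},
    {"linear": [0, 0, 0], "delta_rot": [0, 0, 0], "fingers": 0.008},
    {"linear": [0, 0, 0], "delta_rot": [0, 0, 0], "fingers": 0.008},
    {"linear": [0, 0, 0], "delta_rot": [0, 0, 0], "fingers": 0.008},
    {"linear": [0, 0, -0.01], "delta_rot": [0, 0, 0], "fingers": 0.008},
    {"linear": [0, 0, -0.03], "delta_rot": [0, 0, 0], "fingers": 0.008},
    {"linear": [0, 0, -0.03], "delta_rot": [0, 0, 0], "fingers": 0.008},
  ],
  force=60,
)

```text
clock: 5.97
position: [0.5572, -0.0138, 0.1083]
ee_rot: [-0.001, 0.995, -0.104, -0.006]
contact_force: [1.5, -0.3, -1.5]
width: 0.015
```

```bash
cat >> h.py <<'E'
# rest model
_t=np.deg2rad(85); RO=np.array([.454,.252,0]); RX=np.array([np.cos(_t),np.sin(_t),0]); RY=np.array([-RX[1],RX[0],0]); Z=np.array([0,0,1.])
s2=.5**.5; SX=-RX*s2+Z*s2; SZ=RX*s2+Z*s2   # shelf axes when leaning
CORNER=RO+.045*RX+.035*Z
def lean(x,z): return CORNER+SX*(x+.090)+SZ*z   # shelf-frame point when leaning
MP=np.stack([SX,np.cross(-SZ,SX),-SZ],1)   # place tool axes
MT=np.stack([SZ,np.cross(-SX,SZ),-SX],1)   # take tool axes
E
python3 -c "
from h import *
print('z',manip.get_state()['width'])
# TCP is at shelf x=-.030, z=.039
print(lean(-.03,.039),lean(-.03,.039+.06)); togo(lean(-.03,.039+.1),MP)"
```

```text
z 0.014962160391383657
[0.45662781 0.28203602 0.10500357] [0.46032552 0.32430099 0.14742998]
pos [ 0.5572 -0.0138  0.1083] q [-0.15  0.38  1.75  0.    1.02  0.06] lin [-0.1693 -0.3387 -0.0654] rot [-31.99  37.27  78.65]
```

send_rows(
  plan=[
    {"linear": [0, 0, -0.025], "delta_rot": [0, 0, 3], "fingers": 0.008},
    {"linear": [0, 0, -0.025], "delta_rot": [0, 0, 7], "fingers": 0.008},
    {"linear": [0, 0, -0.025], "delta_rot": [0, 0, 7], "fingers": 0.008},
    {"linear": [0, 0, -0.025], "delta_rot": [0, 0, 7], "fingers": 0.008},
    {"linear": [0, 0, -0.025], "delta_rot": [0, 0, 7], "fingers": 0.008},
    {"linear": [0, 0, -0.025], "delta_rot": [0, 0, 7], "fingers": 0.008},
    {"linear": [0, 0, -0.015], "delta_rot": [0, 0, 7], "fingers": 0.008},
    {"linear": [0, 0, 0], "delta_rot": [0, 0, 7], "fingers": 0.008},
    {"linear": [0, 0, 0], "delta_rot": [0, 0, 7], "fingers": 0.008},
    {"linear": [0, 0, 0], "delta_rot": [0, 0, 7], "fingers": 0.008},
    {"linear": [0, 0, 0], "delta_rot": [0, 0, 7], "fingers": 0.008},
    {"linear": [0, 0, 0], "delta_rot": [0, 0, 7], "fingers": 0.008},
  ],
)

```text
clock: 6.97
position: [0.5576, -0.0132, 0.297]
ee_rot: [0.002, -0.682, 0.731, -0.001]
contact_force: [0.5, -0.3, -1.7]
width: 0.0148
```

```bash
python3 -c "
from h import *
t=lean(-.03,.039+.12); t[2]+=.05; print(t)
togo(t,MP)"
```

```text
[0.46402322 0.36656595 0.23985639]
pos [ 0.5576 -0.0132  0.297 ] q [-0.15  0.23  1.47  0.    1.44  1.49] lin [-0.3723  0.12    0.0573] rot [-0.57 45.07  0.89]
```

send_rows(
  plan=[
    {"linear": [-0.037, 0.012, 0], "delta_rot": [0, 0, 0], "fingers": 0.008},
    {"linear": [-0.037, 0.012, 0], "delta_rot": [0, 0, 0], "fingers": 0.008},
    {"linear": [-0.037, 0.012, 0], "delta_rot": [0, 0, 0], "fingers": 0.008},
    {"linear": [-0.037, 0.012, 0], "delta_rot": [0, 0, 0], "fingers": 0.008},
    {"linear": [-0.037, 0.012, 0], "delta_rot": [0, 0, 0], "fingers": 0.008},
    {"linear": [-0.037, 0.012, 0], "delta_rot": [0, 0, 0], "fingers": 0.008},
    {"linear": [-0.037, 0.012, 0], "delta_rot": [0, 0, 0], "fingers": 0.008},
    {"linear": [-0.037, 0.012, 0], "delta_rot": [0, 0, 0], "fingers": 0.008},
    {"linear": [-0.037, 0.012, 0], "delta_rot": [0, 0, 0], "fingers": 0.008},
    {"linear": [-0.025, 0.008, 0], "delta_rot": [0, 0, 0], "fingers": 0.008},
    {"linear": [0, 0, 0], "delta_rot": [0, 0, 0], "fingers": 0.008},
    {"linear": [0, 0, 0], "delta_rot": [0, 0, 0], "fingers": 0.008},
  ],
)

```text
clock: 7.97
position: [0.4626, 0.3667, 0.3004]
ee_rot: [0.003, -0.678, 0.735, -0.002]
contact_force: [0.3, -0.2, -2.6]
width: 0.0148
```

send_rows(
  plan=[
    {"linear": [0, 0, 0], "delta_rot": [0, 6.5, 0], "fingers": 0.008},
    {"linear": [0, 0, 0], "delta_rot": [0, 6.5, 0], "fingers": 0.008},
    {"linear": [0, 0, 0], "delta_rot": [0, 6.5, 0], "fingers": 0.008},
    {"linear": [0, 0, 0], "delta_rot": [0, 6.5, 0], "fingers": 0.008},
    {"linear": [0, 0, 0], "delta_rot": [0, 6.5, 0], "fingers": 0.008},
    {"linear": [0, 0, 0], "delta_rot": [0, 6.5, 0], "fingers": 0.008},
    {"linear": [0, 0, 0], "delta_rot": [0, 5, 0], "fingers": 0.008},
    {"linear": [0, 0, 0], "delta_rot": [0, 0, 0], "fingers": 0.008},
    {"linear": [0, 0, 0], "delta_rot": [0, 0, 0], "fingers": 0.008},
  ],
)

```text
clock: 8.72
position: [0.4658, 0.3587, 0.3058]
ee_rot: [-0.282, -0.619, 0.684, -0.265]
contact_force: [-0.4, -1.0, -1.7]
width: 0.0149
```

```bash
python3 -c "
from h import *
togo(lean(-.03,.039+.06),MP);togo(lean(-.03,.039),MP)"
```

```text
pos [0.4658 0.3587 0.3058] q [ 0.8   0.6   1.09 -0.54  2.05  2.37] lin [-0.0884  0.0044  0.1358] rot [-0.27 -0.46 -0.83]
pos [0.4658 0.3587 0.3058] q [ 0.8   0.6   1.09 -0.54  2.05  2.37] lin [-0.0889  0.0047  0.1958] rot [-0.27 -0.46 -0.83]
```

send_rows(
  plan=[
    {"linear": [-0.028, 0.0015, 0.03], "delta_rot": [0, 0, -0.4], "fingers": 0.008},
    {"linear": [-0.028, 0.0015, 0.03], "delta_rot": [-0.2, -0.4, -0.4], "fingers": 0.008},
    {"linear": [-0.026, 0.0015, 0.03], "delta_rot": [0, 0, 0], "fingers": 0.008},
    {"linear": [0, 0, 0.03], "delta_rot": [0, 0, 0], "fingers": 0.008},
    {"linear": [0, 0, 0.015], "delta_rot": [0, 0, 0], "fingers": 0.008},
    {"linear": [0, 0, 0], "delta_rot": [0, 0, 0], "fingers": 0.008},
    {"linear": [0, 0, 0], "delta_rot": [0, 0, 0], "fingers": 0.008},
  ],
)

```text
clock: 9.3
position: [0.4637, 0.3168, 0.154]
ee_rot: [-0.268, -0.622, 0.692, -0.251]
contact_force: [-0.1, 0.2, -1.3]
width: 0.0151
```

```bash
python3 -c "
from h import *
togo(lean(-.03,.039),MP)"
```

```text
pos [0.4637 0.3168 0.154 ] q [ 0.75  0.64  1.39 -0.48  1.7   2.51] lin [-0.0076  0.0042  0.0599] rot [-0.02  1.94 -1.07]
```

send_rows(
  plan=[
    {"linear": [-0.002, 0.002, 0.015], "delta_rot": [0, 1, -0.5], "fingers": 0.008},
    {"linear": [-0.002, 0.002, 0.015], "delta_rot": [0, 0.9, -0.5], "fingers": 0.008},
    {"linear": [0, 0, 0.012], "delta_rot": [0, 0, 0], "fingers": 0.008},
    {"linear": [0, 0, 0.005], "delta_rot": [0, 0, 0], "fingers": 0.008},
    {"linear": [0, 0, 0], "delta_rot": [0, 0, 0], "fingers": 0.008},
    {"linear": [0, 0, 0], "delta_rot": [0, 0, 0], "fingers": 0.008},
  ],
)

```text
clock: 9.8
position: [0.4621, 0.2888, 0.1242]
ee_rot: [-0.272, -0.623, 0.687, -0.257]
contact_force: [-1.2, 0.5, -2.4]
width: 0.015
```

```bash
python3 -c "
from h import *
togo(lean(-.03,.039),MP)"
```

```text
pos [0.4621 0.2888 0.1242] q [ 0.73  0.65  1.47 -0.5   1.62  2.53] lin [-0.008   0.0051  0.0188] rot [-0.44  1.05 -0.79]
```

send_rows(
  plan=[
    {"linear": [-0.003, 0.003, 0.006], "delta_rot": [0, 1, -0.5], "fingers": 0.008},
    {"linear": [-0.003, 0.002, 0.005], "delta_rot": [0, 0, 0], "fingers": 0.008},
    {"linear": [0, 0, 0.003], "delta_rot": [0, 0, 0], "fingers": 0.008},
    {"linear": [0, 0, 0], "delta_rot": [0, 0, 0], "fingers": 0.008},
    {"linear": [0, 0, 0], "delta_rot": [0, 0, 0], "fingers": 0.008},
  ],
)

```text
clock: 10.22
position: [0.4579, 0.2868, 0.1117]
ee_rot: [-0.276, -0.624, 0.682, -0.263]
contact_force: [0.3, 0.1, -1.5]
width: 0.0147
```

```bash
python3 -c "
from h import *
togo(lean(-.03,.039),MP)"
```

```text
pos [0.4579 0.2868 0.1117] q [ 0.74  0.66  1.49 -0.51  1.61  2.55] lin [-0.0013  0.0009  0.0082] rot [-0.74  0.26 -0.41]
```

send_rows(
  plan=[
    {"linear": [0, 0, 0.004], "delta_rot": [0, 0, 0], "fingers": 0.008},
    {"linear": [0, 0, 0.003], "delta_rot": [0, 0, 0], "fingers": 0.008},
    {"linear": [0, 0, 0.001], "delta_rot": [0, 0, 0], "fingers": 0.008},
    {"linear": [0, 0, 0], "delta_rot": [0, 0, 0], "fingers": 0.008},
  ],
)

```text
clock: 10.55
position: [0.4582, 0.2871, 0.112]
ee_rot: [-0.271, -0.624, 0.684, -0.263]
contact_force: [0.5, 0.3, -1.4]
width: 0.0148
```

```bash
python3 -c "
from h import *
togo(lean(-.03,.039),MP)
save('scene','s1.png',(250,130,550,300),2.6)"
```

```text
pos [0.4582 0.2871 0.112 ] q [ 0.74  0.65  1.5  -0.51  1.6   2.55] lin [-0.0012  0.0013  0.0086] rot [-1.08  0.68 -0.64]
```

View pics/s1.png

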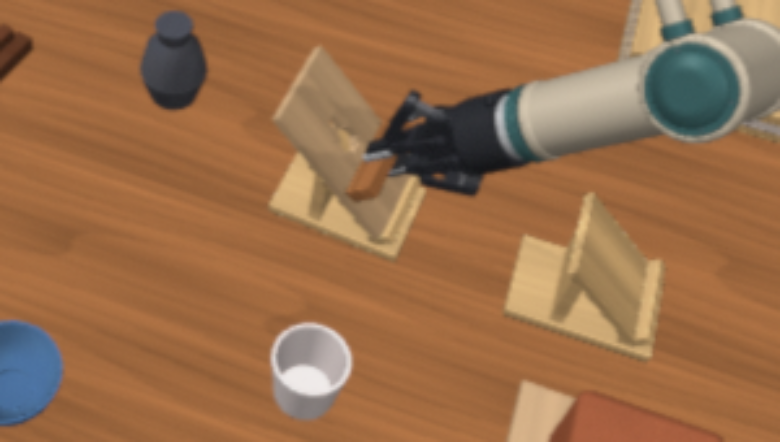

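send_rows(
  plan=[
    {"linear": [0, 0, 0.006], "delta_rot": [0, 0, 0], "fingers": 0.008},
    {"linear": [0, 0, 0.006], "delta_rot": [0, 0, 0], "fingers": 0.008},
  ],
)

```text
clock: 10.77
position: [0.4586, 0.2863, 0.1107]
ee_rot: [-0.265, -0.624, 0.687, -0.262]
contact_force: [-7.0, 29.0, 31.6]
width: 0.015
```

```bash
python3 -c "
from h import *
togo(lean(-.03,.039),MP)"
```

```text
pos [0.4586 0.2863 0.1107] q [ 0.74  0.65  1.51 -0.51  1.58  2.56] lin [-0.0007  0.0018  0.0071] rot [-1.37  1.3  -0.99]
```

The shelf is pressed on the slope, with about 43 N at the wrist along the slope normal. I'll release and retreat.

send_rows(
  plan=[
    {"linear": [0, 0, -0.001], "delta_rot": [0, 0, 0], "fingers": 0.008},
    {"linear": [0, 0, 0], "delta_rot": [0, 0, 0], "fingers": 0.035},
    {"linear": [0, 0, 0], "delta_rot": [0, 0, 0], "fingers": 0.035},
    {"linear": [0, 0, 0], "delta_rot": [0, 0, 0], "fingers": 0.035},
    {"linear": [0, 0, 0], "delta_rot": [0, 0, 0], "fingers": 0.035},
    {"linear": [0, 0, -0.01], "delta_rot": [0, 0, 0], "fingers": 0.035},
    {"linear": [0, 0, -0.02], "delta_rot": [0, 0, 0], "fingers": 0.035},
    {"linear": [0, 0, -0.03], "delta_rot": [0, 0, 0], "fingers": 0.035},
    {"linear": [0, 0, -0.035], "delta_rot": [0, 0, 0], "fingers": 0.035},
    {"linear": [0, 0, -0.035], "delta_rot": [0, 0, 0], "fingers": 0.035},
    {"linear": [0, 0, -0.02], "delta_rot": [0, 0, 0], "fingers": 0.035},
    {"linear": [0, 0, 0], "delta_rot": [0, 0, 0], "fingers": 0.035},
  ],
)

```text
clock: 11.77
position: [0.4635, 0.3908, 0.222]
ee_rot: [-0.272, -0.622, 0.685, -0.262]
contact_force: [-0.2, 0.0, 0.4]
width: 0.035
```

Run:
```python
from h import *
togo(lean(-.03,.039),MP)
ims=[]
for n,cr in(("wrist",(0,0,640,400)),("top",(200,200,340,290))):
  im=manip.get_image(n); b=im[...,::-1].copy(); c=cam(n)
  L=lambda x,y,z: lean(x*1e-3,z*1e-3)+y*1e-3*RYs
  RYs=np.cross(SZ,SX)
  for p in ([L(x,y,10) for x,y in((90,55),(90,-55),(-90,-55),(-90,55))],[L(x,y,42) for x,y in((-38,52),(-22,52),(-22,-52),(-38,-52))],[L(5+14*np.cos(a),14*np.sin(a),10) for a in np.linspace(0,6.28,20)]): cv2.polylines(b,[proj(n,p,c).round().astype(int)],True,(0,0,255),1)
  b=b[cr[1]:cr[3],cr[0]:cr[2]]; ims.append(cv2.resize(b,(640 if n=="wrist" else 300, 400 if n=="wrist" else 193)))
can=np.zeros((593,640,3),np.uint8); can[:400]=ims[0]; can[400:,:300]=ims[1]; cv2.imwrite("pics/w3.png",can)
```

```text
pos [0.4635 0.3908 0.222 ] q [ 0.83  0.68  1.15 -0.49  1.93  2.47] lin [-0.0042 -0.0003  0.1598] rot [-0.82  0.56 -0.84]
```

View pics/w3.png

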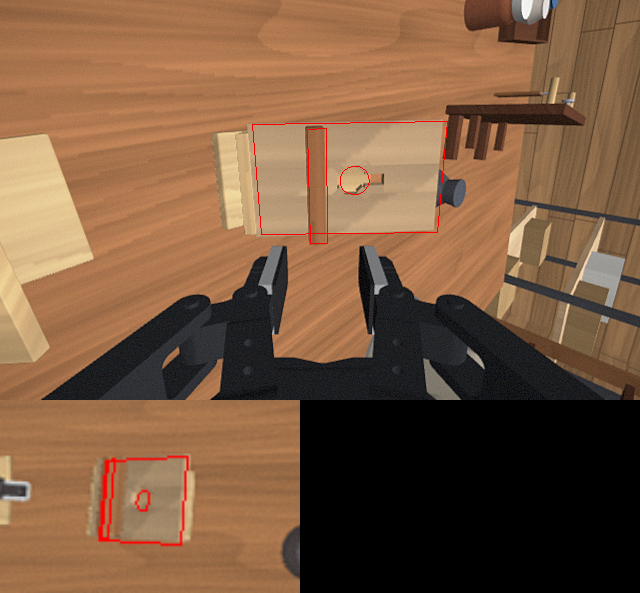

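The shelf leans on the rest, let go, and its outline agrees with my model to about 1–2 px (plate at (248–447, 122–235)). Next is retaking it by the top edge.

send_rows(
  plan=[
    {"linear": [0, 0, -0.02], "delta_rot": [0, -6.5, 0], "fingers": 0.035},
    {"linear": [0, 0, -0.03], "delta_rot": [0, -6.5, 0], "fingers": 0.035},
    {"linear": [0, 0, -0.03], "delta_rot": [0, -6.5, 0], "fingers": 0.035},
    {"linear": [0, 0, -0.03], "delta_rot": [0, -6.5, 0], "fingers": 0.035},
    {"linear": [0, 0, -0.02], "delta_rot": [0, -6.5, 0], "fingers": 0.035},
    {"linear": [0, 0, -0.01], "delta_rot": [0, -6.5, 0], "fingers": 0.035},
    {"linear": [0, 0, 0], "delta_rot": [0, -6, -5], "fingers": 0.035},
    {"linear": [0, 0, 0], "delta_rot": [0, 0, -7], "fingers": 0.035},
    {"linear": [0, 0, 0], "delta_rot": [0, 0, -7], "fingers": 0.035},
    {"linear": [0, 0, 0], "delta_rot": [0, 0, -7], "fingers": 0.035},
    {"linear": [0, 0, 0], "delta_rot": [0, 0, -7], "fingers": 0.035},
    {"linear": [0, 0, 0], "delta_rot": [0, 0, -7], "fingers": 0.035},
  ],
)

```text
clock: 12.87
position: [0.4627, 0.4417, 0.3199]
ee_rot: [0.007, 0.887, -0.461, -0.007]
contact_force: [0.3, -0.5, 0.7]
width: 0.0348
```

send_rows(
  plan=[
    {"linear": [0, 0, 0], "delta_rot": [0, 0, -7], "fingers": 0.05},
    {"linear": [0, 0, 0], "delta_rot": [0, 0, -7], "fingers": 0.05},
    {"linear": [0, 0, 0], "delta_rot": [0, 0, -7], "fingers": 0.05},
    {"linear": [0, 0, 0], "delta_rot": [0, 0, -7], "fingers": 0.05},
    {"linear": [0, 0, 0], "delta_rot": [0, 0, -7], "fingers": 0.05},
    {"linear": [0, 0, 0], "delta_rot": [0, 0, -7], "fingers": 0.05},
    {"linear": [0, 0, 0], "delta_rot": [0, 0, -7], "fingers": 0.05},
    {"linear": [0, 0, 0], "delta_rot": [0, 0, -7], "fingers": 0.05},
    {"linear": [0, 0, 0], "delta_rot": [0, 0, -7], "fingers": 0.05},
    {"linear": [0, 0, 0], "delta_rot": [0, 0, -7], "fingers": 0.05},
    {"linear": [0, 0, 0], "delta_rot": [0, 0, -7], "fingers": 0.05},
    {"linear": [0, 0, 0], "delta_rot": [0, 0, -7], "fingers": 0.05},
  ],
)

```text
clock: 13.87
position: [0.4535, 0.4173, 0.2915]
ee_rot: [0.013, 0.963, 0.267, -0.037]
contact_force: [-0.2, 0.6, 0.2]
width: 0.0502
```

```bash
python3 -c "
from h import *
# grasp point x=.077 -> TCP x=.083,z=.005
t=lean(.083+.12,.005); print(lean(.083,.005),t)
togo(t,MT); togo(t,dn(85))"
```

```text
[0.44756843 0.17848687 0.16086501] [0.44017302 0.09395695 0.24571782]
pos [0.4535 0.4173 0.2915] q [0.63 0.36 1.29 0.   1.57 0.09] lin [-0.1735  0.2702  0.0611] rot [ 19.57  45.82 -52.1 ]
pos [0.4535 0.4173 0.2915] q [0.63 0.36 1.29 0.   1.57 0.09] lin [-0.1735  0.2702  0.0611] rot [ -1.8    4.3  -54.02]
```

send_rows(
  plan=[
    {"linear": [0, 0, -0.005], "delta_rot": [0, 1, -6.9], "fingers": 0.05},
    {"linear": [0, 0, -0.005], "delta_rot": [0, 1, -6.9], "fingers": 0.05},
    {"linear": [0, 0, -0.005], "delta_rot": [0, 1, -6.9], "fingers": 0.05},
    {"linear": [0, 0, -0.005], "delta_rot": [0, 1, -6.9], "fingers": 0.05},
    {"linear": [0, 0, -0.005], "delta_rot": [0, 0, -6.9], "fingers": 0.05},
    {"linear": [0, 0, -0.005], "delta_rot": [0, 0, -6.9], "fingers": 0.05},
    {"linear": [0, 0, 0], "delta_rot": [0, 0, -6.9], "fingers": 0.05},
    {"linear": [0, 0, 0], "delta_rot": [0, 0, -5], "fingers": 0.05},
    {"linear": [0, 0, 0], "delta_rot": [0, 0, 0], "fingers": 0.05},
  ],
)

```text
clock: 14.62
position: [0.4469, 0.4003, 0.3012]
ee_rot: [-0.008, 0.73, 0.682, -0.026]
contact_force: [-0.9, -0.1, -0.3]
width: 0.0499
```

```bash
python3 -c "
from h import *
t=lean(.083+.12,.005)
togo(t,MT)"
```

```text
pos [0.4469 0.4003 0.3012] q [ 0.61  0.32  1.33  0.01  1.54 -0.89] lin [-0.3046  0.0168  0.0628] rot [-2.970e+00  4.652e+01  1.000e-02]
```

send_rows(
  plan=[
    {"linear": [-0.038, 0.002, 0], "delta_rot": [-0.4, 0, 0], "fingers": 0.05},
    {"linear": [-0.038, 0.002, 0], "delta_rot": [-0.4, 0, 0], "fingers": 0.05},
    {"linear": [-0.038, 0.002, 0], "delta_rot": [-0.4, 0, 0], "fingers": 0.05},
    {"linear": [-0.038, 0.002, 0], "delta_rot": [-0.4, 0, 0], "fingers": 0.05},
    {"linear": [-0.038, 0.002, 0], "delta_rot": [-0.4, 0, 0], "fingers": 0.05},
    {"linear": [-0.038, 0.002, 0], "delta_rot": [-0.4, 0, 0], "fingers": 0.05},
    {"linear": [-0.038, 0.002, 0], "delta_rot": [-0.4, 0, 0], "fingers": 0.05},
    {"linear": [-0.03, 0.002, 0], "delta_rot": [0, 0, 0], "fingers": 0.05},
    {"linear": [0, 0, 0], "delta_rot": [0, 0, 0], "fingers": 0.05},
  ],
)

```text
clock: 15.37
position: [0.4289, 0.0857, 0.293]
ee_rot: [0.006, 0.739, 0.673, -0.023]
contact_force: [-0.4, 0.6, -0.7]
width: 0.05
```

send_rows(
  plan=[
    {"linear": [0, 0, 0], "delta_rot": [0, 6.6, 0], "fingers": 0.05},
    {"linear": [0, 0, 0], "delta_rot": [0, 6.6, 0], "fingers": 0.05},
    {"linear": [0, 0, 0], "delta_rot": [0, 6.6, 0], "fingers": 0.05},
    {"linear": [0, 0, 0], "delta_rot": [0, 6.6, 0], "fingers": 0.05},
    {"linear": [0, 0, 0], "delta_rot": [0, 6.6, 0], "fingers": 0.05},
    {"linear": [0, 0, 0], "delta_rot": [0, 6.6, 0], "fingers": 0.05},
    {"linear": [0, 0, 0], "delta_rot": [0, 6.6, 0], "fingers": 0.05},
    {"linear": [0, 0, 0], "delta_rot": [0, 0, 0], "fingers": 0.05},
    {"linear": [0, 0, 0], "delta_rot": [0, 0, 0], "fingers": 0.05},
  ],
)

```text
clock: 16.12
position: [0.4222, 0.0871, 0.2872]
ee_rot: [-0.274, 0.695, 0.603, 0.28]
contact_force: [-0.3, 1.0, 0.4]
width: 0.05
```

```bash
python3 -c "
from h import *
togo(lean(.083+.06,.005),MT)"
```

```text
pos [0.4222 0.0871 0.2872] q [-0.53  0.12  1.91  0.71  1.55 -2.14] lin [-0.0241  0.0191  0.0947] rot [-0.29 -1.05 -3.16]
```

send_rows(
  plan=[
    {"linear": [-0.012, 0.01, 0.02], "delta_rot": [0, -0.5, -1.6], "fingers": 0.05},
    {"linear": [-0.012, 0.01, 0.02], "delta_rot": [0, -0.5, -1.6], "fingers": 0.05},
    {"linear": [0, 0, 0.025], "delta_rot": [0, 0, 0], "fingers": 0.05},
    {"linear": [0, 0, 0.02], "delta_rot": [0, 0, 0], "fingers": 0.05},
    {"linear": [0, 0, 0], "delta_rot": [0, 0, 0], "fingers": 0.05},
    {"linear": [0, 0, 0], "delta_rot": [0, 0, 0], "fingers": 0.05},
  ],
)

```text
clock: 16.62
position: [0.4449, 0.1326, 0.2072]
ee_rot: [-0.255, 0.682, 0.628, 0.274]
contact_force: [-0.1, 0.1, 0.7]
width: 0.0501
```

```bash
python3 -c "
from h import *
togo(lean(.083,.005),MT)"
```

```text
pos [0.4449 0.1326 0.2072] q [-0.39  0.21  2.    0.75  1.31 -2.23] lin [ 0.0008 -0.0009  0.0653] rot [-0.41  0.97  0.16]
```

send_rows(
  plan=[
    {"linear": [0, 0, 0.02], "delta_rot": [0, 0.5, 0], "fingers": 0.05},
    {"linear": [0, 0, 0.02], "delta_rot": [0, 0.5, 0], "fingers": 0.05},
    {"linear": [0, 0, 0.014], "delta_rot": [0, 0, 0], "fingers": 0.05},
    {"linear": [0, 0, 0.005], "delta_rot": [0, 0, 0], "fingers": 0.05},
    {"linear": [0, 0, 0], "delta_rot": [0, 0, 0], "fingers": 0.05},
  ],
)

```text
clock: 17.03
position: [0.4508, 0.1756, 0.169]
ee_rot: [-0.255, 0.678, 0.63, 0.281]
contact_force: [0.4, -0.4, 0.3]
width: 0.0502
```

Run:
```python
from h import *
togo(lean(.083,.005),MT)
ims=[]
RYs=np.cross(SZ,SX)
L=lambda x,y,z: lean(x*1e-3,z*1e-3)+y*1e-3*RYs
for n,cr in(("wrist",(0,0,640,400)),("scene",(330,130,450,210))):
  im=manip.get_image(n); b=im[...,::-1].copy(); c=cam(n)
  for p in ([L(90,55,10),L(90,-55,10)],): cv2.polylines(b,[proj(n,p,c).round().astype(int)],True,(0,0,255),1)
  b=b[cr[1]:cr[3],cr[0]:cr[2]]; ims.append(cv2.resize(b,(640 if n=="wrist" else 300, 400 if n=="wrist" else 200)))
can=np.zeros((600,640,3),np.uint8); can[:400]=ims[0]; can[400:,:300]=ims[1]; cv2.imwrite("pics/w4.png",can)
```

```text
pos [0.4508 0.1756 0.169 ] q [-0.3   0.27  2.06  0.83  1.18 -2.28] lin [-0.0038 -0.0035  0.0076] rot [-0.13  0.38  0.78]
```

View pics/w4.png

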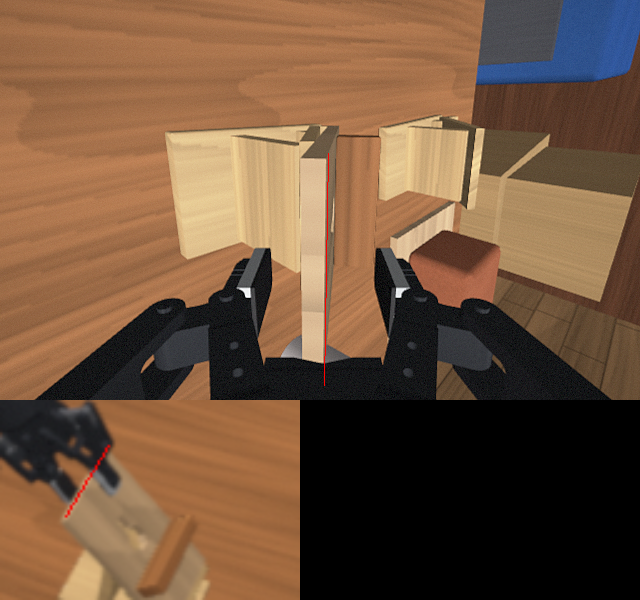

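The shelf's top edge stands between the pads, about 4 mm left of centre at (315,250), and the model edge (red) lies on it. I'll finish the approach and grip.

send_rows(
  plan=[
    {"linear": [-0.003, -0.003, 0.006], "delta_rot": [0, 0, 0.4], "fingers": 0.05},
    {"linear": [-0.002, -0.002, 0.005], "delta_rot": [0, 0, 0.4], "fingers": 0.05},
    {"linear": [0, 0, 0], "delta_rot": [0, 0, 0], "fingers": 0.05},
    {"linear": [0, 0, 0], "delta_rot": [0, 0, 0], "fingers": 0.05},
  ],
)

```text
clock: 17.47
position: [0.4482, 0.178, 0.1591]
ee_rot: [-0.254, 0.683, 0.625, 0.281]
contact_force: [0.0, -0.1, -0.8]
width: 0.0502
```

```bash
python3 -c "
from h import *
togo(lean(.083,.005),MT)"
```

```text
pos [0.4482 0.178  0.1591] q [-0.3   0.27  2.09  0.85  1.15 -2.29] lin [ 0.0015 -0.0007 -0.001 ] rot [0.27 0.49 0.06]
```

Excellent; closing, then pulling off the rest along the slope normal and up.

send_rows(
  plan=[
    {"linear": [0.001, 0, 0], "delta_rot": [0, 0, 0], "fingers": 0.003},
    {"linear": [0, 0, 0], "delta_rot": [0, 0, 0], "fingers": 0.003},
    {"linear": [0, 0, 0], "delta_rot": [0, 0, 0], "fingers": 0.003},
    {"linear": [0, 0, 0], "delta_rot": [0, 0, 0], "fingers": 0.003},
    {"linear": [0, 0, 0], "delta_rot": [0, 0, 0], "fingers": 0.003},
    {"linear": [0, 0, 0], "delta_rot": [0, 0, 0], "fingers": 0.003},
    {"linear": [0, 0, 0], "delta_rot": [0, 0, 0], "fingers": 0.003},
  ],
  force=100,
)

```text
clock: 18.05
position: [0.449, 0.1803, 0.1631]
ee_rot: [-0.256, 0.682, 0.623, 0.284]
contact_force: [-0.0, 1.2, -0.1]
width: 0.0081
```

```bash
python3 -c "
from h import *
togo(lean(.083,.005),MT)"
```

```text
pos [0.449  0.1803 0.1631] q [-0.3   0.27  2.08  0.86  1.16 -2.29] lin [-0.0029 -0.0013  0.0002] rot [0.33 0.   0.02]
```

send_rows(
  plan=[
    {"linear": [0.01, 0, -0.01], "delta_rot": [0, 0, 0], "fingers": 0.003},
    {"linear": [0.02, 0, -0.02], "delta_rot": [0, 0, 0], "fingers": 0.003},
    {"linear": [0.025, 0, -0.025], "delta_rot": [0, 0, 0], "fingers": 0.003},
    {"linear": [0.025, 0, -0.025], "delta_rot": [0, 0, 0], "fingers": 0.003},
    {"linear": [0.025, 0, -0.025], "delta_rot": [0, 0, 0], "fingers": 0.003},
    {"linear": [0.02, 0, -0.02], "delta_rot": [0, 0, 0], "fingers": 0.003},
    {"linear": [0.01, 0, -0.01], "delta_rot": [0, 0, 0], "fingers": 0.003},
    {"linear": [0, 0, 0], "delta_rot": [0, 0, 0], "fingers": 0.003},
  ],
)

```text
clock: 18.72
position: [0.4469, 0.1774, 0.3542]
ee_rot: [-0.254, 0.687, 0.624, 0.275]
contact_force: [0.1, -0.6, -1.4]
width: 0.008
```

send_rows(
  plan=[
    {"linear": [0, 0, -0.01], "delta_rot": [0, -6.4, 0], "fingers": 0.003},
    {"linear": [0, 0, -0.01], "delta_rot": [0, -6.4, 0], "fingers": 0.003},
    {"linear": [0, 0, -0.01], "delta_rot": [0, -6.4, 0], "fingers": 0.003},
    {"linear": [0, 0, -0.01], "delta_rot": [0, -6.4, 0], "fingers": 0.003},
    {"linear": [0, 0, -0.01], "delta_rot": [0, -6.4, 0], "fingers": 0.003},
    {"linear": [0, 0, -0.01], "delta_rot": [0, -6.4, 0], "fingers": 0.003},
    {"linear": [0, 0, 0], "delta_rot": [0, -6.4, 5], "fingers": 0.003},
    {"linear": [0, 0, 0], "delta_rot": [0, 0, 7], "fingers": 0.003},
    {"linear": [0, 0, 0], "delta_rot": [0, 0, 7], "fingers": 0.003},
    {"linear": [0, 0, 0], "delta_rot": [0, 0, 7], "fingers": 0.003},
    {"linear": [0, 0, 0], "delta_rot": [0, 0, 7], "fingers": 0.003},
    {"linear": [0, 0, 0], "delta_rot": [0, 0, 7], "fingers": 0.003},
  ],
)

```text
clock: 19.72
position: [0.4419, 0.1455, 0.387]
ee_rot: [0.014, 0.927, 0.373, -0.028]
contact_force: [-0.2, -0.2, -2.0]
width: 0.008
```

send_rows(
  plan=[
    {"linear": [0, 0, 0], "delta_rot": [0, 0, 7], "fingers": 0.003},
    {"linear": [0, 0, 0], "delta_rot": [0, 0, 7], "fingers": 0.003},
    {"linear": [0, 0, 0], "delta_rot": [0, 0, 7], "fingers": 0.003},
    {"linear": [0, 0, 0], "delta_rot": [0, 0, 7], "fingers": 0.003},
    {"linear": [0, 0, 0], "delta_rot": [0, 0, 7], "fingers": 0.003},
    {"linear": [0, 0, 0], "delta_rot": [0, 0, 7], "fingers": 0.003},
    {"linear": [0, 0, 0], "delta_rot": [0, 0, 7], "fingers": 0.003},
    {"linear": [0, 0, 0], "delta_rot": [0, 0, 5], "fingers": 0.003},
    {"linear": [0, 0, 0], "delta_rot": [0, 0, 0], "fingers": 0.003},
  ],
)

```text
clock: 20.47
position: [0.4381, 0.1443, 0.3662]
ee_rot: [0.031, 0.994, -0.101, -0.035]
contact_force: [-0.6, -0.3, -2.4]
width: 0.0085
```

```bash
cat >> h.py <<'E'
_b=np.deg2rad(-11.4); BO=np.array([.462,-.292,0]); BX=np.array([np.cos(_b),np.sin(_b),0]); BY=np.array([-BX[1],BX[0],0])
MB=dn(-11.4)
def hang(d,zup,gx=.083):  # TCP when shelf back is d out of face, slot_end at zup above screw height
    return BO+BX*(d+.005)+Z*(.180+zup+gx-.033)
E
python3 -c "
from h import *
t=hang(.05,.17); print(t); togo(t,MB)"
```

```text
[ 0.51591491 -0.30287115  0.4       ]
pos [0.4381 0.1443 0.3662] q [ 0.2   0.1   1.46 -0.04  1.66  0.4 ] lin [ 0.165   0.4239 -0.0153] rot [ 3.93  3.69 -0.26]
```

send_rows(
  plan=[
    {"linear": [0.02, 0.025, -0.006], "delta_rot": [0.4, 0.4, 0], "fingers": 0.003},
    {"linear": [0.023, 0.03, -0.006], "delta_rot": [0.4, 0.4, 0], "fingers": 0.003},
    {"linear": [0.023, 0.03, -0.006], "delta_rot": [0.4, 0.4, 0], "fingers": 0.003},
    {"linear": [0.022, 0.035, -0.004], "delta_rot": [0.4, 0.4, 0], "fingers": 0.003},
    {"linear": [0.02, 0.037, 0], "delta_rot": [0.4, 0.4, 0], "fingers": 0.003},
    {"linear": [0.02, 0.037, 0], "delta_rot": [0.4, 0.4, 0], "fingers": 0.003},
    {"linear": [0.015, 0.038, 0], "delta_rot": [0.4, 0.4, 0], "fingers": 0.003},
    {"linear": [0.01, 0.039, 0], "delta_rot": [0.4, 0.4, 0], "fingers": 0.003},
    {"linear": [0.01, 0.039, 0], "delta_rot": [0.4, 0.4, 0], "fingers": 0.003},
    {"linear": [0.003, 0.039, 0], "delta_rot": [0, 0, 0], "fingers": 0.003},
    {"linear": [0, 0.03, 0], "delta_rot": [0, 0, 0], "fingers": 0.003},
    {"linear": [0, 0, 0], "delta_rot": [0, 0, 0], "fingers": 0.003},
  ],
)

```text
clock: 21.47
position: [0.5348, -0.2709, 0.3675]
ee_rot: [-0.002, 0.997, -0.078, -0.016]
contact_force: [0.7, 0.1, -1.7]
width: 0.008
```

```bash
python3 -c "
from h import *
t=hang(.05,.17); print(t); togo(t,MB)"
```

```text
[ 0.51591491 -0.30287115  0.4       ]
pos [ 0.5348 -0.2709  0.3675] q [-0.58  0.29  1.21 -0.01  1.67 -0.42] lin [-0.0148  0.0344 -0.0321] rot [-0.08  1.83  2.46]
```

send_rows(
  plan=[
    {"linear": [0, 0.017, 0], "delta_rot": [0, 0.6, 0.8], "fingers": 0.003},
    {"linear": [0, 0.017, 0], "delta_rot": [0, 0.6, 0.8], "fingers": 0.003},
    {"linear": [-0.005, 0, 0], "delta_rot": [0, 0.6, 0.8], "fingers": 0.003},
    {"linear": [0, 0, 0.02], "delta_rot": [0, 0, 0], "fingers": 0.003},
    {"linear": [0, 0, 0.025], "delta_rot": [0, 0, 0], "fingers": 0.003},
    {"linear": [0, 0, 0.025], "delta_rot": [0, 0, 0], "fingers": 0.003},
    {"linear": [0, 0, 0.02], "delta_rot": [0, 0, 0], "fingers": 0.003},
    {"linear": [0, 0, 0], "delta_rot": [0, 0, 0], "fingers": 0.003},
    {"linear": [0, 0, 0], "delta_rot": [0, 0, 0], "fingers": 0.003},
  ],
)

```text
clock: 22.22
position: [0.5194, -0.3014, 0.262]
ee_rot: [-0.008, 0.996, -0.093, -0.008]
contact_force: [0.9, 0.2, -1.4]
width: 0.0082
```

Run:
```python
from h import *
togo(hang(.05,.028),MB)
B=lambda x,y,z: BO+BX*x+BY*y+Z*z
s=manip.get_state(); Q=R.from_quat(np.roll(s["ee_rot"],-1)).as_matrix()
S=lambda x,y,z: s["position"]+Q@np.array([z-.005,y-.0013,.083-x])
ims=[]
for n,cr,sz in(("wrist",(120,0,520,400),(400,400)),("scene",(150,60,290,200),(400,400)),("top",(385,195,515,285),(400,276))):
  im=manip.get_image(n); b=im[...,::-1].copy(); c=cam(n)
  np.savez(n+"_st.npz",im=im,K=c[0],r=c[1],t=c[2])
  f=sz[0]/(cr[2]-cr[0]); b=cv2.resize(b[cr[1]:cr[3],cr[0]:cr[2]],sz)
  pj=lambda P:((proj(n,P,c)-[cr[0],cr[1]])*f).round().astype(int)
  A=np.linspace(0,6.28,30)
  for P,col in(([B(.0205,.01*np.cos(a),.18+.01*np.sin(a)) for a in A],(0,0,255)),([B(0,-.115,.198),B(0,.115,.198),B(-.018,.115,.198),B(-.018,-.115,.198)],(0,0,255)),
     ([S(.005+.014*np.cos(a),.014*np.sin(a),.01) for a in A],(0,255,0)),([S(.09,.055,.01),S(.09,-.055,.01),S(-.09,-.055,.01),S(-.09,.055,.01)],(0,255,0))):
     cv2.polylines(b,[pj(P)],True,col,1)
  ims.append(b)
can=np.zeros((600,800,3),np.uint8)
can[:400,:400]=ims[0];can[:400,400:]=ims[1]
can[400:,:400]=ims[2][76:276]
cv2.imwrite("pics/w5.png",can)
```

```text
pos [ 0.5194 -0.3014  0.262 ] q [-0.64  0.32  1.42  0.    1.42 -0.46] lin [-0.0031  0.0022  0.004 ] rot [-0.78  0.96  0.76]
```

View pics/w5.png

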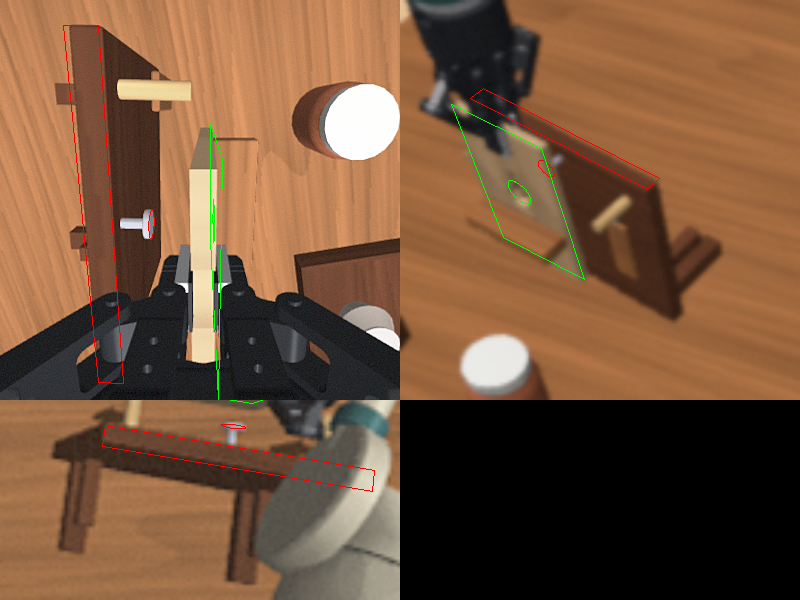

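Run:
```python
from h import *
B=lambda x,y,z: BO+BX*x+BY*y+Z*z
for n,w in(("wrist",30),("scene",12),("top",9)):
  d=np.load(n+"_st.npz"); c=(d["K"],d["r"],d["t"]); im=d["im"].astype(int)
  p=proj(n,[B(.0180,0,.18)],c)[0]; q=proj(n,[B(.0205,.01*np.cos(a),.18+.01*np.sin(a)) for a in np.linspace(0,6.28,30)],c)
  x0,y0=(p-w).astype(int); sub=im[y0:y0+2*w,x0:x0+2*w]
  m=(sub.max(2)-sub.min(2)<45)&(sub.mean(2)>110)
  k,lab,st,ce=cv2.connectedComponentsWithStats(m.astype(np.uint8))
  print(n,"model head",p.round(1),"front bbox",q.min(0).round(1),q.max(0).round(1))
  for i in range(1,k):
    if st[i,4]>3: print("  blob",st[i,:2]+[x0,y0],st[i,:2]+st[i,2:4]-1+[x0,y0],st[i,4],(ce[i]+[x0,y0]).round(1))
d=np.load("scene_st.npz")["im"][50:210,140:300,::-1]; cv2.imwrite("pics/s2.png",cv2.resize(d,None,fx=3.7,fy=3.7,interpolation=cv2.INTER_CUBIC))
```

```text
wrist model head [267.4 223.9] front bbox [268.4 209. ] [273.6 238.9]
  blob [240 210] [273 238] 537 [260.1 223.5]
scene model head [201.6 118.3] front bbox [198.2 115.8] [203.8 121.7]
  blob [203 115] [205 116] 5 [204.2 115.6]
top model head [460.7 229.1] front bbox [456.8 227.4] [464.8 228.9]
  blob [458 227] [464 234] 33 [460.6 229.6]
```

View pics/s2.png

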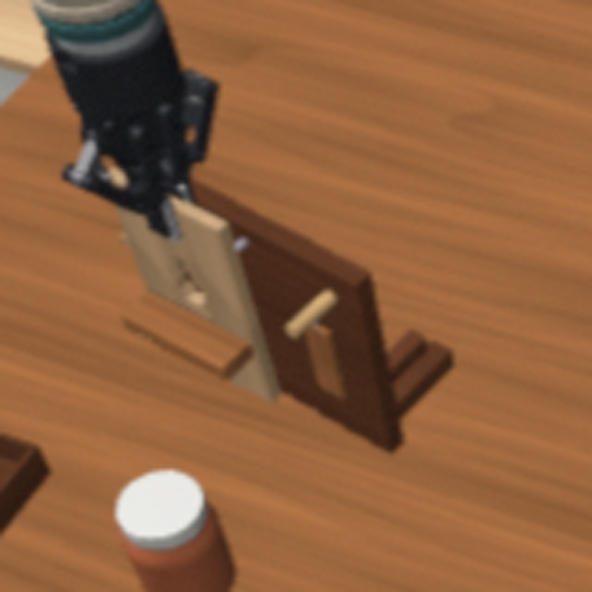

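The crop shows the shelf held upright in front of the board with the ledge to the front. The model of the screw head and plate matches all cameras to about 1 px. Now I'll fine-align.

send_rows(
  plan=[
    {"linear": [-0.003, 0.002, 0.003], "delta_rot": [-0.8, 1, 0.8], "fingers": 0.003},
    {"linear": [-0.015, 0, 0.001], "delta_rot": [0, 0, 0], "fingers": 0.003},
    {"linear": [0, 0, 0], "delta_rot": [0, 0, 0], "fingers": 0.003},
    {"linear": [0, 0, 0], "delta_rot": [0, 0, 0], "fingers": 0.003},
  ],
)

```text
clock: 22.7
position: [0.5055, -0.3024, 0.2658]
ee_rot: [0.005, 0.995, -0.099, 0.008]
contact_force: [0.3, -0.2, -2.0]
width: 0.0083
```

```bash
python3 -c "
from h import *
togo(hang(.003,.028),MB)"
```

```text
pos [ 0.5055 -0.3024  0.2658] q [-0.66  0.28  1.47  0.    1.37 -0.46] lin [-0.0369 -0.0016  0.0071] rot [ 0.46 -0.95  0.01]
```

send_rows(
  plan=[
    {"linear": [0, -0.001, 0.005], "delta_rot": [0.4, -0.9, 0], "fingers": 0.003},
    {"linear": [0, -0.001, 0.003], "delta_rot": [0, 0, 0], "fingers": 0.003},
    {"linear": [0, 0, 0], "delta_rot": [0, 0, 0], "fingers": 0.003},
    {"linear": [0, 0, 0], "delta_rot": [0, 0, 0], "fingers": 0.003},
  ],
)

```text
clock: 23.03
position: [0.5091, -0.3015, 0.26]
ee_rot: [0.002, 0.995, -0.099, 0.003]
contact_force: [-0.1, 0.0, -2.2]
width: 0.0082
```

```bash
python3 -c "
from h import *
togo(hang(.003,.028),MB)"
```

```text
pos [ 0.5091 -0.3015  0.26  ] q [-0.65  0.3   1.47  0.    1.37 -0.45] lin [-0.04   -0.0001  0.0018] rot [ 0.16 -0.35  0.04]
```

send_rows(
  plan=[
    {"linear": [-0.008, 0, 0.001], "delta_rot": [0, -0.3, 0], "fingers": 0.003},
    {"linear": [-0.008, 0, 0.001], "delta_rot": [0, 0, 0], "fingers": 0.003},
    {"linear": [0, 0, 0], "delta_rot": [0, 0, 0], "fingers": 0.003},
    {"linear": [0, 0, 0], "delta_rot": [0, 0, 0], "fingers": 0.003},
  ],
)

```text
clock: 23.37
position: [0.4922, -0.298, 0.2569]
ee_rot: [0.001, 0.995, -0.099, -0.001]
contact_force: [1.1, 0.3, -1.7]
width: 0.0079
```

```bash
python3 -c "
from h import *
togo(hang(.003,.028),MB)"
```

```text
pos [ 0.4922 -0.298   0.2569] q [-0.66  0.28  1.5  -0.    1.36 -0.47] lin [-0.0228  0.     -0.0011] rot [0.12 0.07 0.08]
```

send_rows(
  plan=[
    {"linear": [-0.006, 0, -0.0005], "delta_rot": [0, 0, 0], "fingers": 0.003},
    {"linear": [-0.006, 0, -0.0005], "delta_rot": [0, 0, 0], "fingers": 0.003},
    {"linear": [0, 0, 0], "delta_rot": [0, 0, 0], "fingers": 0.003},
  ],
)

```text
clock: 23.62
position: [0.4869, -0.2973, 0.2586]
ee_rot: [0.002, 0.995, -0.099, 0.009]
contact_force: [-1.4, -0.1, -1.8]
width: 0.0079
```

```bash
python3 -c "
from h import *
togo(hang(.003,.028),MB)"
```

```text
pos [ 0.4869 -0.2973  0.2586] q [-0.67  0.26  1.52  0.01  1.34 -0.48] lin [-0.0174 -0.0002  0.0003] rot [ 0.15 -1.06  0.  ]
```

send_rows(
  plan=[
    {"linear": [-0.006, 0, 0], "delta_rot": [0, -0.5, 0], "fingers": 0.003},
    {"linear": [-0.006, 0, 0], "delta_rot": [0, -0.5, 0], "fingers": 0.003},
    {"linear": [0, 0, 0], "delta_rot": [0, 0, 0], "fingers": 0.003},
  ],
)

```text
clock: 23.87
position: [0.4857, -0.2973, 0.2602]
ee_rot: [0.003, 0.995, -0.1, 0.015]
contact_force: [-0.6, 0.5, -2.2]
width: 0.0082
```

```bash
python3 -c "
from h import *
togo(hang(.003,.028),MB)"
```

```text
pos [ 0.4857 -0.2973  0.2602] q [-0.68  0.25  1.53  0.01  1.33 -0.48] lin [-0.0164 -0.0004  0.0017] rot [ 0.2  -1.76 -0.11]
```

send_rows(
  plan=[
    {"linear": [-0.005, 0, 0.001], "delta_rot": [0, -0.8, 0], "fingers": 0.003},
    {"linear": [-0.005, 0, 0.001], "delta_rot": [0, -0.8, 0], "fingers": 0.003},
  ],
)

```text
clock: 24.03
position: [0.4843, -0.2972, 0.2605]
ee_rot: [0.004, 0.995, -0.101, 0.013]
contact_force: [13.1, -1.2, -5.9]
width: 0.0083
```

```bash
python3 -c "
from h import *
togo(hang(.003,.028),MB); print(manip.get_state()['moment'])
im=manip.get_image('wrist'); a=im[:,120:520,::-1]
b=cv2.resize(manip.get_image('scene')[80:200,150:270,::-1],(400,400),interpolation=cv2.INTER_CUBIC)
cv2.imwrite('pics/w6.png',np.hstack([a,b]))"
```

```text
pos [ 0.4843 -0.2972  0.2605] q [-0.68  0.25  1.53  0.01  1.34 -0.48] lin [-0.015  -0.0006  0.0021] rot [ 0.26 -1.48 -0.2 ]
[-0.21672158 -2.93388176 -0.07299115]
```

View pics/w6.png

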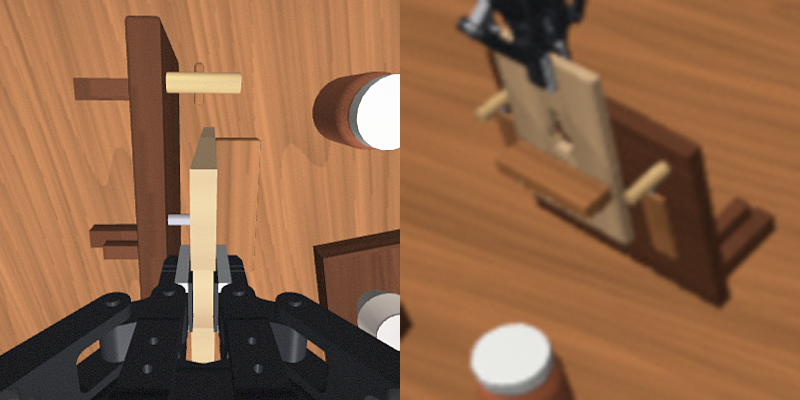

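Run:
```python
from h import *
B=lambda x,y,z: BO+BX*x+BY*y+Z*z
s=manip.get_state(); Q=R.from_quat(np.roll(s["ee_rot"],-1)).as_matrix(); c=cam("wrist")
S=lambda x,y,z: s["position"]+Q@np.array([z-.005,y-.0013,.083-x])
print("shank at face,15.5,20.5",proj("wrist",[B(0,0,.18),B(.0155,0,.18),B(.0205,0,.18)],c).round(1).tolist())
print("head top/bot",proj("wrist",[B(.018,0,.19),B(.018,0,.17)],c).round(1).tolist())
print("plate back near edge x=5, hole",proj("wrist",[S(.09,.055,0),S(.09,-.055,0),S(.09,.055,.01),S(.09,-.055,.01),S(.005,.055,0),S(.005,0,0),S(.019,0,0),S(-.009,0,0)],c).round(1).tolist())
im=manip.get_image("wrist").astype(int); 
for r in range(196,246,4): print(r,[tuple(im[r,k]) for k in range(284,318,4)])
```

```text
shank at face,15.5,20.5 [[286.9, 219.6], [310.5, 219.3], [318.1, 219.2]]
head top/bot [[314.3, 224.9], [314.3, 214.1]]
plate back near edge x=5, hole [[314.9, 402.1], [312.4, 157.7], [337.2, 402.1], [341.2, 157.7], [317.8, 293.7], [317.3, 220.2], [317.0, 228.3], [317.7, 213.1]]
196 [(np.int64(107), np.int64(69), np.int64(51)), (np.int64(73), np.int64(48), np.int64(32)), (np.int64(65), np.int64(39), np.int64(30)), (np.int64(68), np.int64(42), np.int64(29)), (np.int64(142), np.int64(96), np.int64(63)), (np.int64(204), np.int64(139), np.int64(94)), (np.int64(196), np.int64(133), np.int64(88)), (np.int64(238), np.int64(215), np.int64(173)), (np.int64(241), np.int64(219), np.int64(175))]
200 [(np.int64(112), np.int64(74), np.int64(54)), (np.int64(71), np.int64(43), np.int64(29)), (np.int64(69), np.int64(43), np.int64(31)), (np.int64(64), np.int64(38), np.int64(25)), (np.int64(144), np.int64(97), np.int64(66)), (np.int64(199), np.int64(135), np.int64(92)), (np.int64(193), np.int64(133), np.int64(86)), (np.int64(240), np.int64(221), np.int64(174)), (np.int64(239), np.int64(217), np.int64(17
[... 3881 characters left out ...]
np.int64(36)), (np.int64(65), np.int64(46), np.int64(34)), (np.int64(83), np.int64(53), np.int64(42)), (np.int64(193), np.int64(130), np.int64(84)), (np.int64(188), np.int64(130), np.int64(83)), (np.int64(238), np.int64(213), np.int64(170)), (np.int64(236), np.int64(212), np.int64(168))]
244 [(np.int64(116), np.int64(74), np.int64(49)), (np.int64(65), np.int64(42), np.int64(32)), (np.int64(66), np.int64(40), np.int64(29)), (np.int64(64), np.int64(43), np.int64(28)), (np.int64(55), np.int64(37), np.int64(34)), (np.int64(174), np.int64(119), np.int64(83)), (np.int64(174), np.int64(120), np.int64(85)), (np.int64(236), np.int64(211), np.int64(169)), (np.int64(237), np.int64(213), np.int64(171))]
```

Run:
```python
from h import *
s=manip.get_state(); Q=R.from_quat(np.roll(s["ee_rot"],-1)).as_matrix(); c=cam("wrist")
S=lambda x,y,z: s["position"]+Q@np.array([z-.005,y-.0013,.083-x])
print("x=+90 & -90 side corners, z0,z10:",proj("wrist",[S(.09,-.055,0),S(.09,-.055,.01),S(-.09,-.055,0),S(-.09,-.055,.01)],c).round(1).tolist())
print("ledge end corners",proj("wrist",[S(-.022,-.052,.042),S(-.022,-.052,.01),S(-.022,.052,.042)],c).round(1).tolist())
im=manip.get_image("wrist").astype(int).sum(2)
for k in(314,320,326): print(k,[(r,int(im[r,k])) for r in range(118,180,3)])
print([(r,int(im[r,360])) for r in range(125,150,2)])
# mm per px in tool y at top edge
print(proj("wrist",[S(.09,-.055,.005),S(.09,-.053,.005)],c))
```

```text
x=+90 & -90 side corners, z0,z10: [[312.4, 157.6], [341.2, 157.6], [318.7, 123.9], [330.1, 123.9]]
ledge end corners [[379.0, 134.8], [332.2, 134.8], [372.2, 270.5]]
314 [(118, 366), (121, 356), (124, 362), (127, 380), (130, 364), (133, 384), (136, 381), (139, 388), (142, 392), (145, 393), (148, 401), (151, 396), (154, 356), (157, 344), (160, 337), (163, 338), (166, 340), (169, 525), (172, 624), (175, 613), (178, 607)]
320 [(118, 413), (121, 418), (124, 410), (127, 395), (130, 378), (133, 369), (136, 334), (139, 335), (142, 339), (145, 341), (148, 344), (151, 337), (154, 345), (157, 327), (160, 330), (163, 345), (166, 319), (169, 506), (172, 619), (175, 611), (178, 608)]
326 [(118, 383), (121, 388), (124, 384), (127, 336), (130, 323), (133, 308), (136, 307), (139, 336), (142, 343), (145, 324), (148, 327), (151, 343), (154, 333), (157, 336), (160, 332), (163, 334), (166, 339), (169, 516), (172, 622), (175, 618), (178, 613)]
[(125, 409), (127, 413), (129, 412), (131, 388), (133, 389), (135, 383), (137, 318), (139, 240), (141, 419), (143, 426), (145, 433), (147, 437), (149, 422)]
[[326.79565859 157.58364361]
 [326.77848224 163.29311895]]
```

Run:
```python
from h import *
from scipy.optimize import least_squares
s=manip.get_state(); Q=R.from_quat(np.roll(s["ee_rot"],-1)).as_matrix(); c=cam("wrist")
im=manip.get_image("wrist").astype(int)
# top edge columns (light) on rows 175..235, front/back
for r in (175,190,205,230):
  g=im[r].sum(1); L=[k for k in range(295,350) if g[k]>560 and im[r,k,2]<195]; print(r,L[0],L[-1])
def S(p,x,y,z):
  h,dy,a=p; x0,y0=x-.083,y
  xr=x0*np.cos(a)-y0*np.sin(a); yr=x0*np.sin(a)+y0*np.cos(a)
  return s["position"]+Q@np.array([z-.005,yr+dy,-(xr-h)])
obs=[((.09,-.055,.005),168.5),((-.09,-.055,.007),125.7),((-.022,-.052,.035),138.3)]
f0=lambda p:[proj("wrist",[S(p,*P)],c)[0,1]-o for P,o in obs]
W=lambda p:(lambda q:q[1,0]-q[0,0])(proj("wrist",[S(p,.09,-.05,0),S(p,.09,-.05,.01)],c))
print("width model",W((0,0,0)), W((.007,0,0)))
for fixed in(True,False):
  f=(lambda q:f0((q[0],q[1],0))) if fixed else f0
  r=least_squares(f,[0,0] if fixed else [0,0,0],x_scale=.001); print(fixed,r.x,r.fun)
```

```text
175 310 336
190 310 336
205 310 335
230 310 335
width model 28.35833484143052 26.774137584727725
True [-0.01650861 -0.00080823] [ 0.01469551  0.10068629 -0.10784982]
False [-0.00592382  0.00117003  0.00788878] [ 0.00000000e+00 -5.68434189e-14  0.00000000e+00]
```

Run:
```python
from h import *
s=manip.get_state(); Q=R.from_quat(np.roll(s["ee_rot"],-1)).as_matrix(); c=cam("scene")
S=lambda x,y,z: s["position"]+Q@np.array([z-.005,y-.0013,.083-x])
B=lambda x,y,z: BO+BX*x+BY*y+Z*z
print("hole front: c,top,bot,y+,y-",proj("scene",[S(.005,0,.01),S(.019,0,.01),S(-.009,0,.01),S(.005,.014,.01),S(.005,-.014,.01)],c).round(1).tolist())
print("hole back c, slot end front, head front c, face pt",proj("scene",[S(.005,0,0),S(.0365,0,.01),B(.0205,0,.18),B(0,0,.18)],c).round(1).tolist())
print("corners front TR(-y) BR, TL, ledge top ends at x-22,z42 / z10",proj("scene",[S(.09,-.055,.01),S(-.09,-.055,.01),S(.09,.055,.01),S(-.022,-.052,.042),S(-.022,.052,.042),S(-.022,-.052,.01),S(-.022,.052,.01)],c).round(1).tolist())
im=np.mean([manip.get_image("scene").astype(float) for _ in range(4)],0)
np.save("sc.npy",im)
g=im.sum(2)/3; sat=im.max(2)-im.min(2)
x0=186;y0=104
print("     "+" ".join(f"{x:3d}" for x in range(x0,x0+26)))
for r in range(y0,y0+32): print(r,"g"," ".join(f"{int(v):3d}" for v in g[r,x0:x0+26]))
```

```text
hole front: c,top,bot,y+,y- [[198.6, 120.1], [197.5, 116.3], [199.5, 123.8], [194.8, 118.1], [202.3, 122.1]]
hole back c, slot end front, head front c, face pt [[201.0, 118.1], [196.3, 111.6], [201.0, 118.8], [205.9, 114.5]]
corners front TR(-y) BR, TL, ledge top ends at x-22,z42 / z10 [[207.9, 104.2], [219.0, 151.7], [176.9, 88.3], [206.5, 141.4], [179.0, 126.2], [214.3, 134.6], [186.9, 119.9]]
     186 187 188 189 190 191 192 193 194 195 196 197 198 199 200 201 202 203 204 205 206 207 208 209 210 211
104 g 126 123 102  65  40  31  29  52  85  97  95 107 118 121 122 122 124 127 132 139 143 137 119 101 100 105
105 g 126 127 120 102  76  47  34  45  84 103  97 106 117 121 122 123 124 125 126 127 126 115  96  91  98 107
106 g 125 127 127 120 109  92  72  72  99 109  97 102 117 120 122 123 123 125 126 125 122 111  93  89  95 103
107 g 125 127 127 123 119 111 104 105 113 113 107 111 116 119 121 122 122 125 126 125 122 114  97  90  93 100
108 g 124 127 127 125 121 117 112 112 114 115 115 116 117 119 122 122 123 124 126 126 123 115 100  90  89  91
109 g 123 126 128 126 123 118 113 113 114 
[... 2227 characters left out ...]
 121 113 110 111 113 114 115 118 118 118
130 g 112 112 111 111 111 112 111 110 107 104 101  99 100 103 106 109 111 107 109 111 112 113 116 117 116 115
131 g 109 111 111 112 111 110 111 112 111 109 107 104 101 100 101 103 104 104 104 106 112 113 115 117 117 114
132 g  94 103 110 111 112 111 111 111 110 111 111 109 106 103 100  99 100 101 102 103 108 111 114 116 118 115
133 g  86  89  95 105 111 111 112 111 110 110 110 111 110 109 106 103 100  99 100 101 103 105 105 109 116 114
134 g  96  85  85  90  97 105 110 112 113 112 110 110 111 111 110 109 106 102  99  99  99 102 102 103 106 107
135 g 103  89  82  84  86  90  98 107 111 113 113 111 111 109 111 111 110 108 105 102 100  99  99 100 105 106
```

Run:
```python
from h import *
s=manip.get_state(); Q=R.from_quat(np.roll(s["ee_rot"],-1)).as_matrix(); c=cam("scene")
S=lambda x,y,z: s["position"]+Q@np.array([z-.005,y-.0013,.083-x])
B=lambda x,y,z: BO+BX*x+BY*y+Z*z
im=np.load("sc.npy").astype(np.uint8)[85:160,175:225,::-1]
a=cv2.resize(im,(400,600),interpolation=cv2.INTER_CUBIC); a=cv2.convertScaleAbs(a,alpha=1.4); b=a.copy()
A=np.linspace(0,6.28,40)
pj=lambda P:((proj("scene",P,c)-[175,85]+.5)*8).round().astype(int)
box=lambda z:[S(.09,.055,z),S(.09,-.055,z),S(-.09,-.055,z),S(-.09,.055,z)]
for P,col in((box(.01),(0,255,0)),(box(0),(0,120,0)),([S(.005+.014*np.cos(t),.014*np.sin(t),.01) for t in A],(0,255,0)),([S(.015,.0055,.01),S(.0365,.0055,.01),S(.0365,-.0055,.01),S(.015,-.0055,.01)],(0,255,0)),
  ([S(-.022,-.052,.042),S(-.022,.052,.042),S(-.022,.052,.01),S(-.022,-.052,.01)],(255,255,0)),([B(.0205,.01*np.cos(t),.18+.01*np.sin(t)) for t in A],(0,0,255)),([B(0,-.115,.198),B(0,.115,.198),B(-.018,.115,.198)],(255,0,255)),([B(.0,.085,.17),B(.045,.085,.17)],(255,0,255))):
  cv2.polylines(b,[pj(P)],True,col,1)
cv2.imwrite("pics/s3.png",np.hstack([a,b]))
```

```text
(no output)
```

View pics/s3.png

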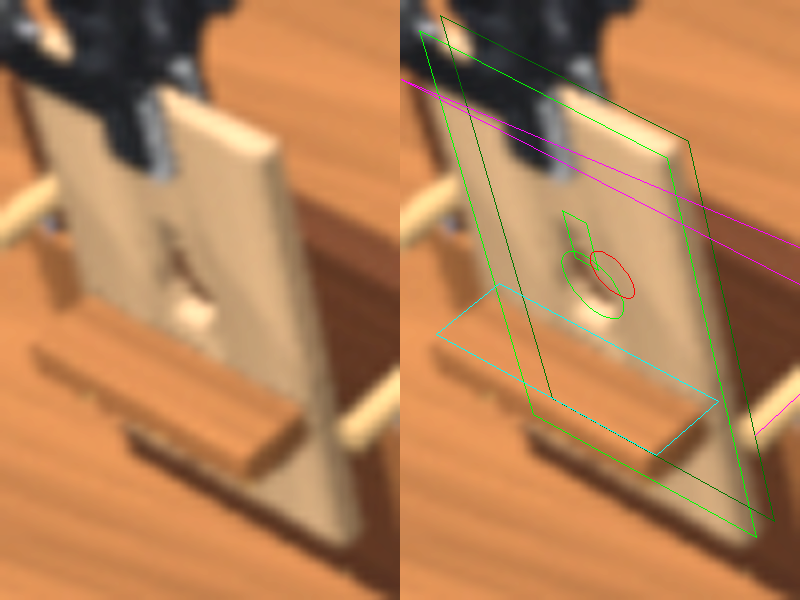

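The crop shows the shelf displaced in the grip by about 4 mm towards −y and about 4 mm low against my model. This is relative to the peg tip at (350,440), so camera bias cancels, and the wrist view agrees. The hole rim is therefore resting on the screw head. I'll back off, shift by that amount and retry.

send_rows(
  plan=[
    {"linear": [0.006, 0, 0], "delta_rot": [0, -0.7, 0], "fingers": 0.003},
    {"linear": [0.003, -0.002, -0.001], "delta_rot": [0, -0.7, 0], "fingers": 0.003},
    {"linear": [0, -0.002, -0.001], "delta_rot": [0, 0, 0], "fingers": 0.003},
    {"linear": [0, 0, 0], "delta_rot": [0, 0, 0], "fingers": 0.003},
  ],
)

```text
clock: 24.82
position: [0.4922, -0.2944, 0.2632]
ee_rot: [0.002, 0.995, -0.101, -0.003]
contact_force: [0.2, 0.5, -1.6]
width: 0.0083
```

```bash
python3 -c "
from h import *
togo(hang(.003,.0315)+BY*.0035,MB)"
```

```text
pos [ 0.4922 -0.2944  0.2632] q [-0.66  0.27  1.49 -0.01  1.38 -0.45] lin [-0.022   0.0001  0.0019] rot [ 0.29  0.34 -0.18]
```

send_rows(
  plan=[
    {"linear": [-0.006, 0, 0.001], "delta_rot": [0, 0.2, 0], "fingers": 0.003},
    {"linear": [-0.006, 0, 0.0005], "delta_rot": [0, 0, 0], "fingers": 0.003},
    {"linear": [-0.006, 0, 0], "delta_rot": [0, 0, 0], "fingers": 0.003},
  ],
)

```text
clock: 25.07
position: [0.472, -0.29, 0.2608]
ee_rot: [0.002, 0.995, -0.1, -0.004]
contact_force: [0.3, 1.3, -1.8]
width: 0.0083
```

```bash
python3 -c "
from h import *
togo(hang(.003,.0315)+BY*.0035,MB)"
```

```text
pos [ 0.472  -0.29    0.2608] q [-0.67  0.24  1.54 -0.01  1.36 -0.47] lin [-0.0014  0.0005 -0.0007] rot [ 0.27  0.38 -0.1 ]
```

It passed over the head freely (back about 4 mm from the board). Now lowering.

send_rows(
  plan=[
    {"linear": [-0.001, 0, 0.004], "delta_rot": [0, 0.3, 0], "fingers": 0.003},
    {"linear": [0, 0, 0.006], "delta_rot": [0, 0, 0], "fingers": 0.003},
    {"linear": [0, 0, 0.006], "delta_rot": [0, 0, 0], "fingers": 0.003},
    {"linear": [0, 0, 0], "delta_rot": [0, 0, 0], "fingers": 0.003},
  ],
)

```text
clock: 25.4
position: [0.4691, -0.2896, 0.2446]
ee_rot: [0.003, 0.995, -0.101, 0.001]
contact_force: [1.7, 0.0, -2.4]
width: 0.0084
```

```bash
python3 -c "
from h import *
togo(hang(.003,.0035)+BY*.0035,MB)"
```

```text
pos [ 0.4691 -0.2896  0.2446] q [-0.68  0.24  1.58 -0.    1.31 -0.47] lin [0.0015 0.0002 0.0111] rot [ 0.32 -0.16 -0.24]
```

send_rows(
  plan=[
    {"linear": [0.001, 0, 0.004], "delta_rot": [0, 0, 0], "fingers": 0.003},
    {"linear": [0, 0, 0.004], "delta_rot": [0, 0, 0], "fingers": 0.003},
    {"linear": [0, 0, 0.003], "delta_rot": [0, 0, 0], "fingers": 0.003},
  ],
)

```text
clock: 25.65
position: [0.4698, -0.29, 0.2334]
ee_rot: [0.003, 0.995, -0.101, 0.0]
contact_force: [-3.6, 3.9, 23.6]
width: 0.0082
```

```bash
python3 -c "
from h import *
togo(hang(.003,.0035)+BY*.0035,MB)"
```

```text
pos [ 0.4698 -0.29    0.2334] q [-0.68  0.25  1.59 -0.    1.29 -0.47] lin [ 0.0008 -0.     -0.0001] rot [ 0.34 -0.09 -0.22]
```

The slot end now sits on the shank: upward force 24 N after 28 mm of travel, as designed. Relaxing, opening and rising straight up.

send_rows(
  plan=[
    {"linear": [0, 0, 0], "delta_rot": [0, 0, 0], "fingers": 0.003},
    {"linear": [0, 0, 0], "delta_rot": [0, 0, 0], "fingers": 0.014},
    {"linear": [0, 0, 0], "delta_rot": [0, 0, 0], "fingers": 0.03},
    {"linear": [0, 0, 0], "delta_rot": [0, 0, 0], "fingers": 0.04},
    {"linear": [0, 0, 0], "delta_rot": [0, 0, 0], "fingers": 0.04},
    {"linear": [0, 0, 0], "delta_rot": [0, 0, 0], "fingers": 0.04},
  ],
  force=20,
)

```text
clock: 26.15
position: [0.4699, -0.2903, 0.2337]
ee_rot: [0.003, 0.995, -0.101, 0.0]
contact_force: [-0.0, -0.3, 1.1]
width: 0.04
```

send_rows(
  plan=[
    {"linear": [0, 0, -0.01], "delta_rot": [0, 0, 0], "fingers": 0.04},
    {"linear": [0, 0, -0.02], "delta_rot": [0, 0, 0], "fingers": 0.04},
    {"linear": [0, 0, -0.03], "delta_rot": [0, 0, 0], "fingers": 0.04},
    {"linear": [0, 0, -0.03], "delta_rot": [0, 0, 0], "fingers": 0.04},
    {"linear": [0, 0, -0.02], "delta_rot": [0, 0, 0], "fingers": 0.04},
    {"linear": [0, 0, -0.01], "delta_rot": [0, 0, 0], "fingers": 0.04},
    {"linear": [0, 0, 0], "delta_rot": [0, 0, 0], "fingers": 0.04},
    {"linear": [0, 0, 0], "delta_rot": [0, 0, 0], "fingers": 0.04},
    {"linear": [0, 0, 0], "delta_rot": [0, 0, 0], "fingers": 0.04},
    {"linear": [0, 0, 0], "delta_rot": [0, 0, 0], "fingers": 0.04},
    {"linear": [0, 0, 0], "delta_rot": [0, 0, 0], "fingers": 0.04},
    {"linear": [0, 0, 0], "delta_rot": [0, 0, 0], "fingers": 0.04},
  ],
)

```text
clock: 27.15
position: [0.4683, -0.2883, 0.3597]
ee_rot: [0.002, 0.995, -0.101, -0.002]
contact_force: [-0.0, 0.0, 0.5]
width: 0.0398
```

Run:
```python
from h import *
togo((0,0,0))
S=lambda x,y,z: BO+BX*(z+.002)-BY*y+Z*(.18+x-.033)
pts=[S(x,y,z) for x in(-.09,.09) for y in(-.055,.055) for z in(0,.01)]+[S(x,y,.042) for x in(-.038,-.022) for y in(-.052,.052)]
prev=None
for n in("scene","wrist","top"):
  im=manip.get_image(n).astype(int); c=cam(n)
  q=proj(n,pts,c); 
  for m in manip.masks_of("rib_shelf",n):
    e=m["extent"]; M=m["pixels"]; ys,xs=np.nonzero(M)
    hull=np.zeros(M.shape,np.uint8); cv2.fillConvexPoly(hull,cv2.convexHull(q.round().astype(np.int32)),1)
    print(n,round(m["p"],2),np.round(e,1),"model",q.min(0).round(1),q.max(0).round(1),"IoU",round((M&(hull>0)).sum()/(M|(hull>0)).sum(),2))
a=manip.get_image("scene").astype(int); 
import time
b=[manip.get_image("scene").astype(int) for _ in range(6)][-1]
print("motion diff near shelf",np.abs(a-b)[80:200,150:270].mean(), "elsewhere",np.abs(a-b)[220:340,150:270].mean())
```

```text
pos [ 0.4683 -0.2883  0.3597] q [-0.67  0.2   1.36 -0.01  1.59 -0.47] lin [-0.5149 -0.1901  0.3611] 
wrist 0.9 [316.  122.1 361.  269. ] model [320.3 121. ] [360.6 268.7] IoU 0.75
top 0.74 [433.1 216.9 482.2 240.1] model [426.6 219. ] [490.8 241.5] IoU 0.47
motion diff near shelf 0.7391898148148148 elsewhere 0.7114583333333333
```

```bash
python3 -c "
from h import *
print(manip.get_state()['contact_force'].round(2)); print(manip.sign_off())"
```

```text
[-0.21  0.25 -0.74]
the job is handed in; nothing more can be done
None
```

The rib shelf is hanging on the screw, let go, and I handed the job in at about 28 s; sign-off gives no verdict.

**What I did:**
- I picked the shelf up by its ledge and let it go leaning on the rest nearest the base.
- I took it again by its top edge. The first push stopped at the screw head, because the shelf sat about 4 mm off in the grip, both sideways and low.
- I backed off, shifted by that amount, and the hole passed over the head freely. I lowered it 28 mm until the slot end bore on the shank (24 N up), opened the fingers and rose clear.

**Last checks:**
- **Position:** the wrist-camera shelf mask matches the hanging model within about 1 px in the rows. It is about 4 px off on the back edge, which looks like the shelf lying closer to the board than I modelled.
- **Stillness:** two scene images about 0.3 s apart show no motion, and the tool reads no contact.
- **Disagreements:** the final scene view gave no shelf detection, and the top view overlapped the model only partly (0.47), probably because the arm was in the way.
- **Not checked:** I did not measure the sideways tilt separately, and I did not re-measure the cup, jar, vase and bowl at the end, though no move was planned near enough to touch them.

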